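Put the washed kitchen utensils away

TASK

Put away the washing-up: lift every utensil hanging on the white drip rail over the rail's end stop and hang it on the dark storage rail next to it, and seat every tool lying on the chopping board in the rest of its own handle colour, handle fully down in both notches and head over the white dish. Leave the jar, pepper pot, mug and bottle where they stand.

Things in the scene. Friction and masses are not known exactly. Their poses are not given: they have to be found in the camera images.
- spatula: Silicone spatula, red handle, white blade 44 wide. In mm: handle bar 96 long (own x), 22 wide, 22 high, a collar at each end (x 48..56 and -56..-48, 36 wide, 24 high), head to x = 130. Origin: underside of the handle, midway; x to the head, z up. 110 g, balances near x = 10. Lies on the board at first; may be absent. Belongs in the red rest.
- spatula_tip (a point): point near the far end of the spatula's head, 120 mm ahead (own x) of its origin
- brush: Pastry brush, yellow handle, black bristle head 40 wide. In mm: handle bar 96 long (own x), 22 wide, 22 high, a collar at each end (x 48..56 and -56..-48, 36 wide, 24 high), head to x = 130. Origin: underside of the handle, midway; x to the head, z up. 110 g, balances near x = 10. Lies on the board at first; may be absent. Belongs in the yellow rest.
- brush_tip (a point): point near the far end of the brush's head, 120 mm ahead (own x) of its origin
- spoon: Wooden spoon, green handle, round wooden head 44 across. In mm: handle bar 96 long (own x), 22 wide, 22 high, a collar at each end (x 48..56 and -56..-48, 36 wide, 24 high), head to x = 130. Origin: underside of the handle, midway; x to the head, z up. 110 g, balances near x = 10. Lies on the board at first; may be absent. Belongs in the green rest.
- spoon_tip (a point): point near the far end of the spoon's head, 120 mm ahead (own x) of its origin
- server: Cake server, blue handle, flat steel blade 46 wide. In mm: handle bar 96 long (own x), 22 wide, 22 high, a collar at each end (x 48..56 and -56..-48, 36 wide, 24 high), head to x = 130. Origin: underside of the handle, midway; x to the head, z up. 110 g, balances near x = 10. Lies on the board at first; may be absent. Belongs in the blue rest.
- server_tip (a point): point near the far end of the server's head, 120 mm ahead (own x) of its origin
- rest_red: In mm. Fixed tool rest: foot 96 x 50 x 6, two uprights 10 thick at own x = -35 and 35, each with a U notch open at the top, 28 wide, floor at z = 32, cheeks 9 thick up to z = 52. Dish at x = 54..102 marks the head end. Origin: underside of the foot, centre, on the tray; z up. Seated tool: origin at z = 32, along x, head to +x, collars outside the uprights, 8 play. Colour: red.
- rest_yellow: In mm. Fixed tool rest: foot 96 x 50 x 6, two uprights 10 thick at own x = -35 and 35, each with a U notch open at the top, 28 wide, floor at z = 32, cheeks 9 thick up to z = 52. Dish at x = 54..102 marks the head end. Origin: underside of the foot, centre, on the tray; z up. Seated tool: origin at z = 32, along x, head to +x, collars outside the uprights, 8 play. Colour: yellow.
- rest_green: In mm. Fixed tool rest: foot 96 x 50 x 6, two uprights 10 thick at own x = -35 and 35, each with a U notch open at the top, 28 wide, floor at z = 32, cheeks 9 thick up to z = 52. Dish at x = 54..102 marks the head end. Origin: underside of the foot, centre, on the tray; z up. Seated tool: origin at z = 32, along x, head to +x, collars outside the uprights, 8 play. Colour: green.
- rest_blue: In mm. Fixed tool rest: foot 96 x 50 x 6, two uprights 10 thick at own x = -35 and 35, each with a U notch open at the top, 28 wide, floor at z = 32, cheeks 9 thick up to z = 52. Dish at x = 54..102 marks the head end. Origin: underside of the foot, centre, on the tray; z up. Seated tool: origin at z = 32, along x, head to +x, collars outside the uprights, 8 play. Colour: blue.
- ladle: Steel ladle with black hook; round bowl 56 across, bottom 135 below the origin, reaching 48 to the front. In mm: Hook: upside-down U, 34 wide (own x), 24 long (y), roof 14 high, legs reach 32 below it, slot 14. Origin: underside of the roof, which sits on the bar; z up, y along the bar, -x to the robot. Shank under the front (-x) leg only. 120 g. On the drip rail at first; may be absent.
- turner: Slotted steel turner with orange hook; flat blade 62 wide (y), bottom 175 below the origin. In mm: Hook: upside-down U, 34 wide (own x), 24 long (y), roof 14 high, legs reach 32 below it, slot 14. Origin: underside of the roof, which sits on the bar; z up, y along the bar, -x to the robot. Shank under the front (-x) leg only. 120 g. On the drip rail at first; may be absent.
- masher: Steel potato masher with white hook; foot 60 wide (y), bottom 152 below the origin, reaching 36 to the front. In mm: Hook: upside-down U, 34 wide (own x), 24 long (y), roof 14 high, legs reach 32 below it, slot 14. Origin: underside of the roof, which sits on the bar; z up, y along the bar, -x to the robot. Shank under the front (-x) leg only. 120 g. On the drip rail at first; may be absent.
- drip_rail: Drip rail: white, over a blue drip tray. In mm: flat bar on edge along own y, 250 long, 8 thick, 22 high, top at z = 240; end stops at y = +-(125..133) rise 15 above it. 14 mm posts behind (x = 50, y = +-125), arms to the bar ends. Origin: on the counter under the bar's middle; z up.
- store_rail: Storage rail: dark steel on a wooden foot, end to end with the drip rail, left or right of it, about 50 mm apart. In mm: flat bar on edge along own y, 250 long, 8 thick, 22 high, top at z = 240; end stops at y = +-(125..133) rise 15 above it. 14 mm posts behind (x = 50, y = +-125), arms to the bar ends. Origin: on the counter under the bar's middle; z up.
- store_rail_mid (a point): middle of the top edge of the storage rail's bar, 240 mm above the counter; y along the bar; a properly hung hook has its origin on this line (x = 0, z = 0)
- rest_tray: fixed wooden tray under the four rests, 220 x 320 x 12 mm, origin at the centre of its underside
- board: fixed thin dark wooden chopping board, 250 x 340 x 4 mm, origin at the centre of its underside; the washed tools lie on it
- spice_jar: spice jar with red cap, 38 mm across, 75 mm tall, between the board and the tray; leave alone. Origin: centre of its underside
- mug: blue mug, 80 mm across, 90 mm tall; leave alone. Origin: centre of its underside
- oil_bottle: amber oil bottle, 60 mm across, 170 mm tall; leave alone. Origin: centre of its underside
- pepper_pot: white and steel pepper pot, 40 mm across, 70 mm tall, in front of the gap between the rails; leave alone. Origin: centre of its underside
Things that resemble listed ones, but are neither listed nor needed, are in the scene too. What is shaped like the masher but purple is not meant. Leave any purple look-alike of the spoon alone.

How it is judged (in metres and radians):
At the end, for the whole second after the job is handed in: Each utensil hangs on the storage rail, hook roof on the bar (6 mm height, 8 mm across), between the stops, tilt under 0.25 rad. Each tool lies in its colour of rest: within 13 mm along, 6 mm across, 4 mm height, 0.1 rad, right side up, head over the dish. All at rest (x of spatula in the frame of rest_red between -0.013 and 0.013 m and y of spatula in the frame of rest_red between -0.006 and 0.006 m and z of spatula in the frame of rest_red between 0.028 and 0.036 m and angle between the x axis of spatula and the x axis of rest_red, either way round below 0.1 rad and angle between each of spatula, brush, spoon, server's own z axis and vertical below 0.15 rad and x of spatula_tip in the frame of rest_red above 0.09 m and linear speed of each of spatula, brush, spoon, server below 0.02 m/s and x of brush in the frame of rest_yellow between -0.013 and 0.013 m and y of brush in the frame of rest_yellow between -0.006 and 0.006 m and z of brush in the frame of rest_yellow between 0.028 and 0.036 m and angle between the x axis of brush and the x axis of rest_yellow, either way round below 0.1 rad and x of brush_tip in the frame of rest_yellow above 0.09 m and x of spoon in the frame of rest_green between -0.013 and 0.013 m and y of spoon in the frame of rest_green between -0.006 and 0.006 m and z of spoon in the frame of rest_green between 0.028 and 0.036 m and angle between the x axis of spoon and the x axis of rest_green, either way round below 0.1 rad and x of spoon_tip in the frame of rest_green above 0.09 m and x of server in the frame of rest_blue between -0.013 and 0.013 m and y of server in the frame of rest_blue between -0.006 and 0.006 m and z of server in the frame of rest_blue between 0.028 and 0.036 m and angle between the x axis of server and the x axis of rest_blue, either way round below 0.1 rad and x of server_tip in the frame of rest_blue above 0.09 m and x of ladle in the frame of store_rail_mid between -0.008 and 0.008 m and y of ladle in the frame of store_rail_mid between -0.118 and 0.118 m and z of ladle in the frame of store_rail_mid between -0.004 and 0.006 m and angle between each of ladle, turner, masher's own z axis and vertical below 0.25 rad and linear speed of each of ladle, turner, masher below 0.03 m/s and x of turner in the frame of store_rail_mid between -0.008 and 0.008 m and y of turner in the frame of store_rail_mid between -0.118 and 0.118 m and z of turner in the frame of store_rail_mid between -0.004 and 0.006 m and x of masher in the frame of store_rail_mid between -0.008 and 0.008 m and y of masher in the frame of store_rail_mid between -0.118 and 0.118 m and z of masher in the frame of store_rail_mid between -0.004 and 0.006 m); the robot touches nothing.
It fails at once if the spice jar is moved by more than 30 mm (distance of spice_jar from where it was at the start of the episode above 0.03 m).
It fails at once if the pepper pot is moved by more than 30 mm (distance of pepper_pot from where it was at the start of the episode above 0.03 m).
It fails at once if the mug is moved by more than 30 mm (distance of mug from where it was at the start of the episode above 0.03 m).
It fails at once if the oil bottle is moved by more than 30 mm (distance of oil_bottle from where it was at the start of the episode above 0.03 m).
Of spatula, brush, spoon, server only 3 to 4 are there at a start; the rules pass over those that are not, and their reading is None.
Of ladle, turner, masher only 2 to 3 are there at a start; the rules pass over those that are not, and their reading is None.
At some moment in a run one of spatula, brush, spoon, server may be knocked a few centimetres aside while the robot is not near it.
It also fails if it takes over 200 s, if anything falls off the work surface, if the arm or the gripper's body presses on something with over 40 N, if the wrist force passes 120 N, or if a joint passes its speed limit or range.

ROBOT

A 6-joint arm with a two-finger parallel gripper is mounted at the origin on the work surface. World frame = base frame: x ahead of the robot, y to its left, z up, the work surface at z = 0. Lengths are in mm, angles in rad, forces in N, time in s.
With the tool pointing down it reaches from about 400 to 925 mm from the base axis. Payload 12.5 kg.
Tool frame: the origin (TCP) lies on the mounting face of the last link; the fingertips stand 190 mm ahead of it and the grasp point (between the pads) lies 171 mm ahead of it; z points along the fingers, y is the line along which they close (so a half turn about z gives the same grasp; the last joint's range is limited). The gripper opens to 95 mm and grips with 3 to 60 N. Pads are 20 mm wide; open, the fingers measure 119 mm over their backs; the gripper's body (75 mm by 180 mm) begins 59 mm behind the grasp point.
Start: joints at [-1.3, 0.491, 1.559, -0, 1.092, -0.106], TCP at [229.986, -581.147, 404.761] pointing down, gripper open.
Joint ranges: [-3.1, 3.1], [-0.84, 2.19], [0.05, 2.79], [-1.13, 4.28], [0.06, 2.93], [-2.69, 2.69]. Speed limits (rad/s): [2.22, 2.22, 2.79, 3.14, 3.14, 3.14].

INTERFACE

Orientations are given as [roll, pitch, yaw] about the fixed x, y, z axes, in that order (R = Rz(yaw) Ry(pitch) Rx(roll)).
In Python, from cell import env gives the robot as it stands.
- The arm moves only by the tool carry_out, never from a script. Its argument "series" is a list of rows, each a list of 5 numbers: the shift along the tool's x, y, z in m, then the turn about the tool's z in degrees, then the opening, from 0 (shut) to 1 (fully open). A call has 1 to 20 rows; each row is the pose to reach, as a shift and turn from the pose commanded when the call began, along the tool's axes at that moment; what a row does not reach only later rows make up. A row lasts 1/8 s, in which the tool goes at most 62.5 mm and 10.7 degrees, less where a joint would pass 70% of its speed; a pose out of reach is approached as far as the arm can. A call with a gripper value outside its range is refused whole. The fingers move at their own pace and stop on an object; the grip force is fixed at half the most. Time passes only in rows, so rows that repeat a pose let the fingers close. It gives the time, the measured TCP pose, the force, the opening and the grip force at its end, in the units of the state.
- env.state(): the state, without advancing time (a new reading comes with each control period).
- env.read_camera(name): name is "scene" or "top" or "wrist"; returns (picture, depth): 420x560x3 uint8, red, green, blue; 420x560 float32, mm along the optical axis (not along the pixel's ray), 0 where there is no reading.
- env.get_calibration(name): a dict with "intrinsics" (3x3 intrinsics, pixels), "cam_to_world" (4x4, takes a point from camera to world coordinates); the wrist camera has in their place "T_tool_cam" (4x4, takes a point from camera to tool coordinates, whose origin is the TCP and whose axes are the flange's). Camera axes: x right, y up, looking along -z (the intrinsics and any distortion apply to the point x, -y, -z); pixel columns grow to the right and rows downward; lengths in mm; the calibration is good to about 2 mm. A picture is of the moment at which its call begins: read the wrist's pose just before it. get_calibration takes no time and is no camera call.
- env.job_done(): hands the job in; it is judged then, once.
The state is a dict: "t": time; "joints": joint angles; "qvel": joint speeds; "tau": joint torques, N m; "eef_pos": TCP position; "tcp_rot": TCP orientation; "ft_force": force on the tool from outside, world axes, zero at the start; "moment": the same for the moment, N m; "opening": opening from 0.0 (shut) to 1.0 (fully open); "grip_force": force on a finger pad.
Only numpy, scipy, OpenCV 4.12 (cv2) and the standard library are available. Lean on these libraries where they do the work, as an engineer would, in place of code of your own. Each camera call takes 0.05 s, during which the arm holds its last target. There are 200 camera calls.

## Working session

There is one attempt and no reset: what is moved stays moved. The work goes in short steps, Python scripts to look and compute and a tool call to move; the robot and the scene stay as the last step left them, time stands still between calls to the robot, and variables do not carry over. Pictures are saved under pics/ and viewed, at most 14 in all, crops included, and the job is handed in when it is done.

Besides the shell and the picture viewer there is one more tool, called after "Call:" by a JSON object that holds its "api" and its "payload", one argument or row to a line. carry_out: Moves the arm, as the interface text tells. Its arguments: {"type":"object","properties":{"series":{"type":"array","items":{"type":"array","items":{"type":"number"}}}},"required":["series"]}

```bash
ls; mkdir -p pics
python3 - <<'E'
from cell import env
import cv2,numpy as np
s=env.state();print(s)
for n in("scene","top"):
    p,d=env.read_camera(n);np.savez(f"{n}0.npz",p=p,d=d);cv2.imwrite(f"pics/{n}0.png",p[:,:,::-1])
    print(n,env.get_calibration(n))
print(env.get_calibration("wrist"))
E
```

```text
pics
{'t': 0.0, 'joints': array([-1.29960012e+00,  4.91528884e-01,  1.55946113e+00, -8.13691507e-07,
        1.09170496e+00, -1.05626237e-01]), 'qvel': array([ 7.15482577e-05,  1.83577797e-04, -4.21172784e-04, -8.09142774e-04,
       -6.46623053e-04,  1.68344990e-04]), 'tau': array([-2.28414261e-03, -6.12650657e+01, -2.58181071e+01,  6.91893767e-02,
        4.81880084e-02, -1.60014051e-04]), 'eef_pos': array([ 229.97397506, -581.10480201,  404.17667137]), 'tcp_rot': array([-3.14049640e+00, -1.15499917e-04,  3.76822759e-01]), 'ft_force': array([ 0.38705128, -0.96907188, -0.12369139]), 'moment': array([ 0.06746397, -0.01105443,  0.0598743 ]), 'grip_force': 0.0, 'opening': 0.9966253836531517}
scene {'intrinsics': array([[473.73763784,   0.        , 277.83581205],
       [  0.        , 473.73763784, 211.09574343],
       [  0.        ,   0.        ,   1.        ]]), 'cam_to_world': array([[ 8.23873480e-02, -8.57239410e-01,  5.08284289e-01,
         1.19464805e+03],
       [ 9.96582381e-01,  7.39308676e-02, -3.68481311e-02,
        -3.26165303e+01],
       [-5.99022831e-03,  5.09582987e-0
[... 490 characters left out ...]
],
       [-1.50855951e-03,  1.45324660e-01,  9.89382872e-01,
         1.48773273e+03],
       [ 0.00000000e+00,  0.00000000e+00,  0.00000000e+00,
         1.00000000e+00]])}
{'intrinsics': array([[336.74640833,   0.        , 278.95855662],
       [  0.        , 336.74640833, 210.89847563],
       [  0.        ,   0.        ,   1.        ]]), 'T_tool_cam': array([[-7.66438823e-04,  9.70631483e-01,  2.40570023e-01,
         6.82065079e+01],
       [ 9.99999478e-01,  5.81272437e-04,  8.40657919e-04,
         5.13453370e-02],
       [ 6.76132319e-04,  2.40570542e-01, -9.70631422e-01,
         2.00590487e+01],
       [ 0.00000000e+00,  0.00000000e+00,  0.00000000e+00,
         1.00000000e+00]])}
```

View pics/scene0.png

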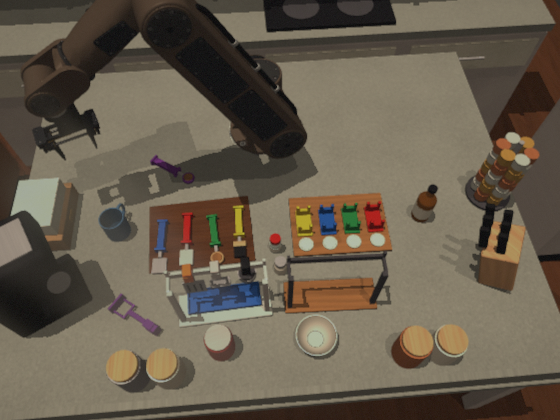

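View pics/top0.png

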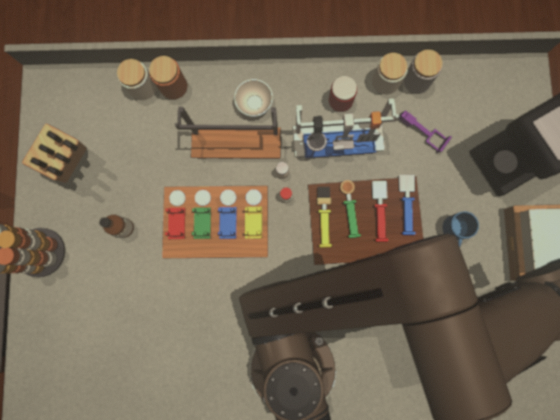

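The scene shows four tools on the board: blue (162,235), red (187,240), green (214,235) and yellow (239,230). The rests are yellow, blue, green, red from left to right at x 304–375, y ~218. In the top view the hooks are black (318,125), white (348,120) and orange (375,118) on the white rail. The storage rail is at (228,128), to the left (+y). The purple look-alikes are off to the side, at (165,165) and (135,313) in the scene view.

```bash
cat > h.py <<'E'
import numpy as np,cv2
from scipy.spatial.transform import Rotation as R
from cell import env
def cal(n,s=None):
    c=env.get_calibration(n)
    if n!="wrist": return c["intrinsics"],c["cam_to_world"]
    T=np.eye(4);T[:3,:3]=R.from_euler("xyz",s["tcp_rot"]).as_matrix();T[:3,3]=s["eef_pos"]
    return c["intrinsics"],T@c["T_tool_cam"]
def cast(px,z,K,T):
    px=np.atleast_2d(np.asarray(px,float))
    r=np.c_[(px[:,0]-K[0,2])/K[0,0],-(px[:,1]-K[1,2])/K[1,1],-np.ones(len(px))]@T[:3,:3].T
    return T[:3,3]+r*((z-T[2,3])/r[:,2])[:,None]
def proj(P,K,T):
    c=(np.atleast_2d(P)-T[:3,3])@T[:3,:3]
    return np.c_[K[0,0]*c[:,0]/-c[:,2]+K[0,2],K[1,1]*c[:,1]/c[:,2]+K[1,2]]
def cloud(d,K,T):
    v,u=np.mgrid[:d.shape[0],:d.shape[1]]
    c=np.stack([(u-K[0,2])/K[0,0]*d,-(v-K[1,2])/K[1,1]*d,-d],-1)
    return c@T[:3,:3].T+T[:3,3]
HUE={"red":[(0,6),(174,180)],"yellow":[(24,36)],"green":[(45,85)],"blue":[(100,125)],"orange":[(7,17)]}
def mask(p,col,S=130,V=60):
    h=cv2.cvtColor(p,cv2.COLOR_RGB2HSV);m=0
    for a,b in HUE[col]: m=m|cv2.inRange(h,(a,S,V),(b,255,255))
    return m
def blobs(m,amin=60):
    cs,_=cv2.findContours(m,cv2.RETR_EXTERNAL,cv2.CHAIN_APPROX_NONE)
    return [c[:,0,:] for c in cs if cv2.contourArea(c)>amin]
E
python3 - <<'E'
from h import *
for n in("top","scene"):
    z=np.load(n+"0.npz");p,d=z["p"],z["d"];K,T=cal(n);W=cloud(d,K,T)
    for c in HUE:
        for b in blobs(mask(p,c)):
            r=cv2.minAreaRect(cast(b,28,K,T)[:,:2].astype(np.float32))
            m=b.mean(0).astype(int)
            if W[m[1],m[0],2]>110 and c!="orange": continue
            f=np.zeros(d.shape,np.uint8);cv2.fillPoly(f,[b.astype(np.int32)],1)
            zz=W[...,2][(f>0)&(d>0)]
            print(n,c,m,np.round(r[0]),np.round(r[1]),round(r[2]),"z",np.round(np.percentile(zz,[10,50,90])))
E
```

```text
top red [175 222] [434. 343.] [58. 91.] 89 z [13. 19. 48.]
top red [380 222] [ 421. -279.] [ 39. 115.] 89 z [ 6. 25. 30.]
top red [285 193] [517.   9.] [30. 31.] 89 z [70. 74. 78.]
top yellow [324 227] [ 409. -108.] [ 36. 112.] 90 z [16. 25. 30.]
top yellow [252 221] [431. 107.] [48. 91.] 89 z [14. 19. 46.]
top orange [ 40 252] [357. 745.] [ 21. 119.] 88 z [ 48.  96. 102.]
top orange [ 21 238] [401. 807.] [55. 29.] 21 z [150. 197. 202.]
top orange [364 233] [ 388. -234.] [158. 321.] 2 z [-1.  3.  8.]
top orange [215 221] [436. 222.] [308. 210.] 89 z [ 8. 14. 22.]
top orange [233 145] [676. 157.] [268.  85.] 88 z [ 7. 11. 15.]
top orange [375 118] [ 745. -279.] [28. 42.] 89 z [246. 252. 256.]
top orange [555  55] [ 945. -857.] [28. 65.] 84 z [-761. -751. -742.]
top orange [192  64] [715.  23.] [1806.  868.] 89 z [-760. -751. -742.]
scene red [274 238] [490.   8.] [32. 40.] 86 z [69. 74. 78.]
scene red [186 228] [ 426. -280.] [122.  39.] 1 z [11. 24. 29.]
scene red [373 216] [435. 343.] [ 60. 114.] 89 z [13. 20. 51.]
scene yellow [303 221] [437. 106.] [49. 60.] 89 z [13. 17. 47.]
scene
[... 520 characters left out ...]
 11. 15.]
scene orange [186 272] [ 586. -275.] [58. 31.] 8 z [230. 252. 255.]
scene orange [553 281] [712. 835.] [ 54. 163.] 68 z [-761. -753. -745.]
scene orange [496 267] [641. 698.] [111. 152.] 69 z [ 50. 125. 172.]
scene orange [517 235] [545. 794.] [63. 34.] 24 z [178. 183. 188.]
scene orange [214 228] [ 447. -224.] [242. 313.] 3 z [-1.  4. 14.]
scene orange [338 224] [451. 221.] [314. 217.] 89 z [ 8. 13. 36.]
scene orange [426 199] [386. 532.] [59. 59.] 56 z [105. 116. 135.]
scene orange [495 175] [294. 820.] [138. 308.] 55 z [ 46. 176. 248.]
scene orange [527 131] [124. 961.] [137. 274.] 60 z [-761. -749.  248.]
scene orange [550  49] [-323. 1204.] [127. 651.] 68 z [-765. -755. -743.]
```

Call:
{"api": "carry_out", "payload": {
  "series": [
    [0.328, -0.258, -0.015, 21.6, 0.5],
    [0.328, -0.258, -0.015, 21.6, 0.5],
    [0.328, -0.258, -0.015, 21.6, 0.5],
    [0.328, -0.258, -0.015, 21.6, 0.5],
    [0.328, -0.258, -0.015, 21.6, 0.5],
    [0.328, -0.258, -0.015, 21.6, 0.5],
    [0.328, -0.258, -0.015, 21.6, 0.5],
    [0.328, -0.258, -0.015, 21.6, 0.5],
    [0.328, -0.258, -0.015, 21.6, 0.5],
    [0.328, -0.258, -0.015, 21.6, 0.5],
    [0.328, -0.258, -0.015, 21.6, 0.5],
    [0.328, -0.258, -0.015, 21.6, 0.5],
    [0.328, -0.258, -0.015, 21.6, 0.5],
    [0.328, -0.258, -0.015, 21.6, 0.5],
    [0.328, -0.258, -0.015, 21.6, 0.5],
    [0.328, -0.258, -0.015, 21.6, 0.5]
  ]
}}

```text
t: 2.1
eef_pos: [440.1, -220.5, 419.7]
tcp_rot: [3.142, 0.0, -0.0]
ft_force: [-0.1, -0.2, 0.3]
opening: 0.499
grip_force: 0.0
```

```bash
cat > look.py <<'E'
import sys
from h import *
s=env.state();p,d=env.read_camera("wrist");n=sys.argv[1]
np.savez(n+".npz",p=p,d=d,e=s["eef_pos"],r=s["tcp_rot"]);cv2.imwrite(f"pics/{n}.png",p[:,:,::-1])
print(s["t"],s["eef_pos"],s["tcp_rot"],s["opening"],s["ft_force"])
E
python3 look.py w_board
```

```text
2.1 [ 440.0628529  -220.53347989  419.71990312] [ 3.14150563e+00  7.77020820e-06 -1.24253029e-04] 0.4989686532929969 [-0.08535923 -0.17613361  0.26496415]
```

View pics/w_board.png

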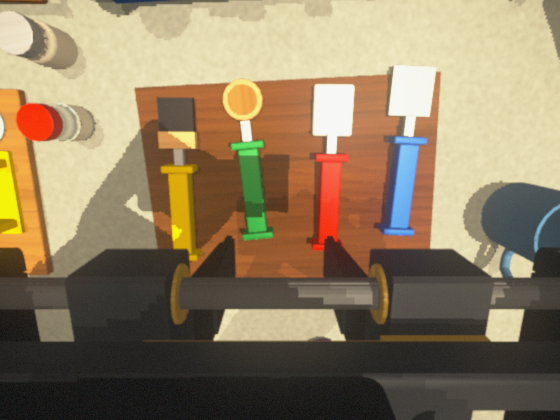

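The wrist view shows yellow (182,212), green (252,190), red (329,200) and blue (405,185) handles with heads to the top (+x). The mug is at the right edge (530,220), and the red jar cap at (40,122) must be left alone.

```bash
cat > meas.py <<'E'
import sys
from h import *
z=np.load(sys.argv[1]+".npz");p,d=z["p"],z["d"]
K,T=cal("wrist",dict(eef_pos=z["e"],tcp_rot=z["r"]));W=cloud(d,K,T);Z=W[...,2]
zlo,zhi,amin=map(float,sys.argv[2:5])
for c in sys.argv[5:]:
    m=mask(p,c,110,40)&np.uint8(255*((Z>zlo)&(Z<zhi)))
    m=cv2.morphologyEx(m,cv2.MORPH_CLOSE,np.ones((5,5)))
    for b in blobs(m,amin):
        f=np.zeros(d.shape,np.uint8);cv2.fillPoly(f,[b.astype(np.int32)],1)
        f=(f>0)&(m>0)&(Z>zlo)&(Z<zhi)
        zm=np.median(Z[f]);q=cast(b,zm,K,T)[:,:2].astype(np.float32)
        r=cv2.minAreaRect(q)
        print(c,"px",b.mean(0).round(),"c",np.round(r[0],1),"size",np.round(r[1],1),"ang",round(r[2],1),"z",round(float(zm),1))
E
python3 meas.py w_board 19 36 150 red yellow green blue
python3 - <<'E'
from h import *
n="top"
z=np.load(n+"0.npz");p,d=z["p"],z["d"];K,T=cal(n);W=cloud(d,K,T)
# hooks, rails: points at heights 230..262
Z=W[...,2]
for lab,m in (("hooks",(Z>246)&(Z<262)),("bars",(Z>234)&(Z<246)),("cheeks",(Z>56)&(Z<72))):
    for b in blobs(cv2.morphologyEx(np.uint8(m*255),cv2.MORPH_OPEN,np.ones((2,2))),4):
        c=b.mean(0).astype(int); q=W[b[:,1],b[:,0]]
        print(lab,c,q.min(0).round(),q.max(0).round(),p[c[1],c[0]])
# mug, ladle colour
E
```

```text
red px [328. 199.] c [ 425.  -276.2] size [ 35.6 112.1] ang 88.8 z 25.9
yellow px [  9. 209.] c [416.4  95.3] size [22. 56.] ang 87.8 z 19.4
green px [252. 189.] c [ 438.2 -190.2] size [111.4  35.3] ang 5.7 z 26.0
blue px [404. 185.] c [ 442.7 -360.2] size [ 35.2 110.8] ang 87.7 z 25.9
hooks [317 416] [-76. -68. 243.] [-59. -47. 262.] [60 54 49]
hooks [268 352] [ 44.  -2. 245.] [ 272.   80. 1488.] [92 78 64]
hooks [295 348] [ 66. -30. 240.] [124.   6. 271.] [91 75 61]
hooks [254 330] [118.  84. 229.] [151.  99. 267.] [67 57 49]
hooks [251 321] [155.  -2. 252.] [ 272.   99. 1488.] [67 59 50]
hooks [247 304] [176.  97. 247.] [224. 116. 302.] [67 58 49]
hooks [258 290] [235.  68. 252.] [239.  85. 338.] [62 54 43]
hooks [  6 247] [316. 699. 205.] [397. 755. 254.] [177 124  76]
hooks [538 177] [ 501. -788.   -5.] [ 547. -645.  259.] [65 61 54]
hooks [ 53 171] [547. 598. 162.] [567. 657. 263.] [66 62 56]
hooks [ 37 163] [569. 644. 175.] [587. 694. 260.] [60 54 49]
hooks [ 62 158] [581. 576. 163.] [600. 627. 261.] [64 59 53]
hooks [529 163] [ 514. -638.  251.] [ 563. -612.  271.] [43 40 36]
[... 5122 characters left out ...]
  64.] [62 57 47]
cheeks [390  47] [ 959. -352.   49.] [ 965. -307.   69.] [62 59 50]
cheeks [466  45] [ 961. -577.   50.] [ 966. -556.   65.] [61 56 49]
cheeks [457  45] [ 961. -549.   50.] [ 964. -531.   65.] [60 57 48]
cheeks [431  46] [ 961. -469.   43.] [ 965. -447.   72.] [60 55 48]
cheeks [530  44] [ 959. -780.   45.] [ 966. -759.   67.] [54 50 44]
cheeks [511  44] [ 960. -737.   45.] [ 966. -678.   67.] [55 51 44]
cheeks [496  45] [ 958. -680.   49.] [ 966. -643.   73.] [57 54 47]
cheeks [485  45] [ 960. -642.   49.] [ 965. -611.   67.] [60 58 49]
cheeks [550  43] [  960. -1324.  -740.] [1346. -809.   64.] [50 48 41]
cheeks [539  44] [ 959. -807.   48.] [ 965. -784.   69.] [54 51 45]
```

```bash
sed -i 's/"yellow":\[(24,36)\]/"yellow":[(17,36)]/' h.py; python3 meas.py w_board 21 36 150 yellow
python3 - <<'E'
from h import *
z=np.load("w_board.npz");d=z["d"];K,T=cal("wrist",dict(eef_pos=z["e"],tcp_rot=z["r"]));W=cloud(d,K,T)
m=(W[...,2]>82)&(W[...,2]<96)&(W[...,1]<-380)&(d>0)
print("mug",np.percentile(W[m],[1,99],axis=0).round())
m=(W[...,2]>68)&(W[...,2]<82)&(W[...,1]>-80)&(d>0)
print("jar",np.percentile(W[m],[1,99],axis=0).round())
n="top";z=np.load("top0.npz");K,T=cal(n);W=cloud(z["d"],K,T);V=W[200:250,445:490].reshape(-1,3);V=V[V[:,2]>80]
print("mug top",np.percentile(V,[2,98],axis=0).round())
E
```

```text
yellow px [181. 209.] c [ 411.8 -106. ] size [ 36.8 112.4] ang 89.6 z 25.9
mug [[ 385. -486.   82.]
 [ 440. -466.   91.]]
jar [[498.  -8.  68.]
 [607.  29.  77.]]
mug top [[ 272. -546.   81.]
 [ 439.   -2. 1488.]]
```

Call:
{"api": "carry_out", "payload": {
  "series": [
    [0.01, -0.11, 0, 0, 0.5],
    [0.01, -0.22, 0, 0, 0.5],
    [0.01, -0.33, 0, 0, 0.5],
    [0.01, -0.44, 0, 0, 0.5],
    [0.01, -0.44, 0, 0, 0.5],
    [0.01, -0.44, 0, 0, 0.5],
    [0.01, -0.44, 0, 0, 0.5],
    [0.01, -0.44, 0, 0, 0.5],
    [0.01, -0.44, 0, 0, 0.5],
    [0.01, -0.44, 0, 0, 0.5],
    [0.01, -0.44, 0, 0, 0.5],
    [0.01, -0.44, 0, 0, 0.5],
    [0.01, -0.44, 0, 0, 0.5],
    [0.01, -0.44, 0, 0, 0.5]
  ]
}}

```text
t: 3.9
eef_pos: [450.2, 219.3, 419.7]
tcp_rot: [3.142, -0.0, -0.0]
ft_force: [0.6, -0.6, 0.0]
opening: 0.499
grip_force: 0.0
```

```bash
python3 look.py w_rest; python3 meas.py w_rest 55 72 20 red yellow green blue
```

```text
3.9 [450.15475708 219.33801132 419.72448205] [ 3.14152571e+00 -2.84836481e-05 -3.75445040e-04] 0.49890652438161276 [ 0.60594048 -0.55880894  0.02942826]
red px [179. 239.] c [404.4 324.9] size [10.7 11.1] ang 89.9 z 63.1
red px [145. 238.] c [405.7 360.9] size [11.1 11. ] ang 89.9 z 63.4
red px [138. 173.] c [474.2 360. ] size [10.4  8. ] ang 89.9 z 63.7
red px [175. 173.] c [474. 324.] size [10.  10.5] ang 85.9 z 63.4
red px [484. 132.] c [513.6  22.5] size [13.1 29.9] ang 89.4 z 67.8
yellow px [398. 242.] c [401.8  94.5] size [11.6 10.5] ang 4.6 z 63.0
yellow px [364. 241.] c [402.  130.9] size [11.6  9.5] ang 3.2 z 62.9
yellow px [405. 176.] c [470.8  93. ] size [11.2 10.1] ang 89.9 z 63.0
yellow px [369. 176.] c [470.8 129.5] size [10.4 10.1] ang 89.9 z 63.1
green px [252. 239.] c [404.4 248.3] size [ 8.4 11.1] ang 89.0 z 63.3
green px [218. 239.] c [404.4 284.1] size [ 8.4 11.3] ang 87.6 z 63.1
green px [252. 175.] c [472.5 246.8] size [8. 9.] ang 88.7 z 63.7
green px [216. 174.] c [473.1 282.9] size [ 8.  10.1] ang 87.2 z 63.7
blue px [291. 240.] c [402.9 207.3] size [ 8.4 10. ] ang 89.9 z 63.7
blue px [329. 176.] c [471.  169.2] size [8.2 7. ] ang 1.9 z 63.7
```

View pics/w_rest.png

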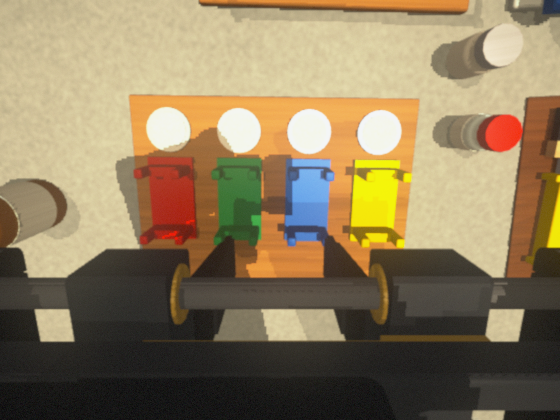

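The four rests (red, green, blue, yellow at pixel x 167, 240, 308, 375; y ~200) each show cheeks at z≈63 with 36 mm × 69 mm spacing, which matches the sizes given. The dishes are on the +x side. I'm going to the brush now and re-checking it on the way.

Call:
{"api": "carry_out", "payload": {
  "series": [
    [-0.01, 0.1, 0, 0, 0.5],
    [-0.01, 0.2, 0, 0, 0.5],
    [-0.01, 0.3255, 0, 0, 0.5],
    [-0.01, 0.3255, 0, 0, 0.5],
    [-0.01, 0.3255, 0, 0, 0.5],
    [-0.01, 0.3255, 0, 0, 0.5],
    [-0.01, 0.3255, 0, 0, 0.5],
    [-0.01, 0.3255, 0, 0, 0.5],
    [-0.01, 0.3255, 0, 0, 0.5],
    [-0.01, 0.3255, 0, 0, 0.5]
  ]
}}

```text
t: 5.2
eef_pos: [440.2, -105.2, 419.8]
tcp_rot: [3.142, -0.0, 0.001]
ft_force: [0.2, -0.3, -0.3]
opening: 0.502
grip_force: 0.0
```

```bash
python3 look.py w_y; python3 meas.py w_y 21 36 150 red yellow green blue
```

```text
5.2 [ 440.15721121 -105.211501    419.78536854] [ 3.14150309e+00 -1.04918182e-04  1.32242012e-03] 0.5015837098440453 [ 0.18605244 -0.27553152 -0.32423614]
red px [430. 201.] c [ 425.4 -275.8] size [ 38.  109.7] ang 89.3 z 25.8
yellow px [ 94. 221.] c [401.8 109.3] size [50.3 12.2] ang 87.1 z 28.9
yellow px [280. 212.] c [ 411.8 -105.8] size [112.3  35.5] ang 0.0 z 26.0
yellow px [280. 139.] c [ 495.9 -106.3] size [17.2 38.7] ang 0.0 z 21.5
green px [354. 189.] c [ 438.2 -188.9] size [111.6  35.9] ang 5.5 z 25.9
blue px [506. 186.] c [ 442.6 -360.6] size [ 34.8 110.7] ang 87.6 z 25.9
```

Call:
{"api": "carry_out", "payload": {
  "series": [
    [-0.02, 0.0005, 0.06, 0, 0.5],
    [-0.02, 0.0005, 0.12, 0, 0.5],
    [-0.02, 0.0005, 0.17, 0, 0.5],
    [-0.02, 0.0005, 0.2, 0, 0.5],
    [-0.02, 0.0005, 0.222, 0, 0.5],
    [-0.02, 0.0005, 0.222, 0, 0.5],
    [-0.02, 0.0005, 0.222, 0, 0.5],
    [-0.02, 0.0005, 0.222, 0, 0.5],
    [-0.02, 0.0005, 0.222, 0, 0.1],
    [-0.02, 0.0005, 0.222, 0, 0.1],
    [-0.02, 0.0005, 0.222, 0, 0.1],
    [-0.02, 0.0005, 0.222, 0, 0.1],
    [-0.02, 0.0005, 0.222, 0, 0.1],
    [-0.02, 0.0005, 0.222, 0, 0.1],
    [-0.02, 0.0005, 0.18, 0, 0.1],
    [-0.02, 0.0005, 0.14, 0, 0.1],
    [-0.02, 0.0005, 0.1, 0, 0.1],
    [-0.02, 0.0005, 0.06, 0, 0.1],
    [-0.02, 0.0005, 0.06, 0, 0.1],
    [-0.02, 0.0005, 0.06, 0, 0.1]
  ]
}}

```text
t: 7.75
eef_pos: [419.8, -106.5, 359.0]
tcp_rot: [-3.141, 0.001, -0.0]
ft_force: [1.0, 0.5, -0.8]
opening: 0.232
grip_force: 30.0
```

Call:
{"api": "carry_out", "payload": {
  "series": [
    [0.0246, -0.04, 0, 1, 0.1],
    [0.0246, -0.09, 0, 1, 0.1],
    [0.0246, -0.14, 0, 1, 0.1],
    [0.0246, -0.19, 0, 1, 0.1],
    [0.0246, -0.218, 0, 1, 0.1],
    [0.0246, -0.218, 0, 1, 0.1],
    [0.0246, -0.218, 0.04, 1, 0.1],
    [0.0246, -0.218, 0.07, 1, 0.1],
    [0.0246, -0.218, 0.07, 1, 0.1],
    [0.0246, -0.218, 0.09, 1, 0.1],
    [0.0246, -0.218, 0.1, 1, 0.1],
    [0.0246, -0.218, 0.11, 1, 0.1],
    [0.0246, -0.218, 0.116, 1, 0.1],
    [0.0246, -0.218, 0.121, 1, 0.1],
    [0.0246, -0.218, 0.121, 1, 0.1],
    [0.0246, -0.218, 0.121, 1, 0.1]
  ]
}}

```text
t: 9.75
eef_pos: [444.8, 111.5, 238.9]
tcp_rot: [3.142, -0.0, -0.018]
ft_force: [0.3, -0.4, -0.9]
opening: 0.23
grip_force: 30.0
```

Call:
{"api": "carry_out", "payload": {
  "series": [
    [0, 0, 0.001, 0, 0.1],
    [0, 0, 0.001, 0, 0.45],
    [0, 0, 0.001, 0, 0.45],
    [0, 0, 0.001, 0, 0.45],
    [0, 0, -0.03, 0, 0.45],
    [0, 0, -0.09, 0, 0.45],
    [0, 0, -0.15, 0, 0.5],
    [0, 0, -0.181, 0, 0.5],
    [0, 0.06, -0.181, -1, 0.5],
    [0, 0.12, -0.181, -1, 0.5],
    [0, 0.18, -0.181, -1, 0.5],
    [0, 0.24, -0.181, -1, 0.5],
    [-0.004, 0.302, -0.181, -1, 0.5],
    [-0.004, 0.302, -0.181, -1, 0.5],
    [-0.004, 0.302, -0.181, -1, 0.5],
    [-0.004, 0.302, -0.181, -1, 0.5],
    [-0.004, 0.302, -0.181, -1, 0.5]
  ]
}}

```text
t: 11.88
eef_pos: [435.6, -189.3, 419.9]
tcp_rot: [3.141, -0.0, 0.002]
ft_force: [0.7, -0.1, 0.1]
opening: 0.501
grip_force: 0.0
```

```bash
python3 look.py w_g; python3 meas.py w_g 21 36 150 red yellow green blue;python3 - <<'E'
from h import *
p,d=env.read_camera("top");cv2.imwrite("pics/t1.png",cv2.resize(p[170:270,150:430,::-1],(784,280)))
E
```

```text
11.875 [ 435.58529622 -189.34392074  419.88105547] [ 3.14140627e+00 -1.90240419e-04  1.77100854e-03] 0.5008738421406153 [ 0.69365786 -0.13574461  0.11047596]
red px [356. 197.] c [ 424.7 -276.6] size [ 36.4 112.2] ang 89.4 z 25.9
green px [280. 185.] c [ 438.1 -189.6] size [111.3  35.3] ang 5.6 z 26.1
blue px [432. 181.] c [ 442.6 -360.5] size [ 35.3 110.4] ang 87.4 z 25.9
```

View pics/t1.png

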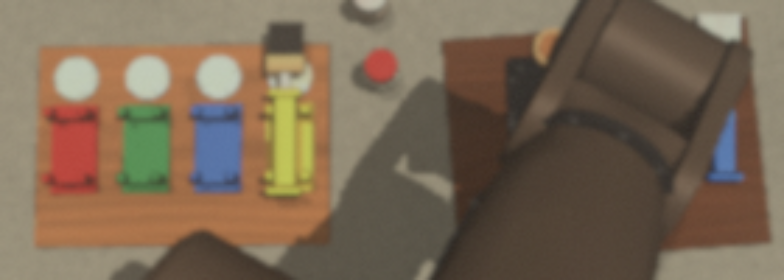

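The crop shows the brush along the yellow rest with its head over the dish at (285,75). Next is the spoon.

Call:
{"api": "carry_out", "payload": {
  "series": [
    [0.0105, -0.0005, 0.06, -5.5, 0.5],
    [0.0105, -0.0005, 0.12, -5.5, 0.5],
    [0.0105, -0.0005, 0.17, -5.5, 0.5],
    [0.0105, -0.0005, 0.2, -5.5, 0.5],
    [0.0105, -0.0005, 0.222, -5.5, 0.5],
    [0.0105, -0.0005, 0.222, -5.5, 0.5],
    [0.0105, -0.0005, 0.222, -5.5, 0.5],
    [0.0105, -0.0005, 0.222, -5.5, 0.5],
    [0.0105, -0.0005, 0.222, -5.5, 0.1],
    [0.0105, -0.0005, 0.222, -5.5, 0.1],
    [0.0105, -0.0005, 0.222, -5.5, 0.1],
    [0.0105, -0.0005, 0.222, -5.5, 0.1],
    [0.0105, -0.0005, 0.222, -5.5, 0.1],
    [0.0105, -0.0005, 0.222, -5.5, 0.1],
    [0.0105, -0.0005, 0.18, 0, 0.1],
    [0.0105, -0.0005, 0.14, 0, 0.1],
    [0.0105, -0.0005, 0.1, 0, 0.1],
    [0.0105, -0.0005, 0.06, 0, 0.1],
    [0.0105, -0.0005, 0.06, 0, 0.1],
    [0.0105, -0.0005, 0.06, 0, 0.1]
  ]
}}

```text
t: 14.48
eef_pos: [445.7, -189.8, 358.9]
tcp_rot: [-3.141, 0.001, -0.0]
ft_force: [-0.4, 0.2, -0.6]
opening: 0.231
grip_force: 30.0
```

Call:
{"api": "carry_out", "payload": {
  "series": [
    [0.001, -0.05, 0, 1, 0.1],
    [0.001, -0.11, 0, 1, 0.1],
    [0.001, -0.17, 0, 1, 0.1],
    [0.001, -0.23, 0, 1, 0.1],
    [0.001, -0.29, 0, 1, 0.1],
    [0.001, -0.35, 0, 1, 0.1],
    [0.001, -0.41, 0, 1, 0.1],
    [0.001, -0.455, 0, 1, 0.1],
    [0.001, -0.455, 0, 1, 0.1],
    [0.001, -0.455, 0.04, 1, 0.1],
    [0.001, -0.455, 0.07, 1, 0.1],
    [0.001, -0.455, 0.07, 1, 0.1],
    [0.001, -0.455, 0.09, 1, 0.1],
    [0.001, -0.455, 0.1, 1, 0.1],
    [0.001, -0.455, 0.11, 1, 0.1],
    [0.001, -0.455, 0.116, 1, 0.1],
    [0.001, -0.455, 0.121, 1, 0.1],
    [0.001, -0.455, 0.122, 1, 0.1],
    [0.001, -0.455, 0.122, 1, 0.1],
    [0.001, -0.455, 0.122, 1, 0.1]
  ]
}}

```text
t: 16.98
eef_pos: [447.0, 265.1, 237.9]
tcp_rot: [-3.142, -0.0, -0.018]
ft_force: [0.7, 0.0, -0.0]
opening: 0.23
grip_force: 30.0
```

Call:
{"api": "carry_out", "payload": {
  "series": [
    [0, 0, 0, 0, 0.45],
    [0, 0, 0, 0, 0.45],
    [0, 0, 0, 0, 0.45],
    [0, 0, -0.03, 0, 0.45],
    [0, 0, -0.09, 0, 0.45],
    [0, 0, -0.15, 0, 0.5],
    [0, 0, -0.182, 0, 0.5],
    [0, 0.06, -0.182, -1, 0.5],
    [0, 0.12, -0.182, -1, 0.5],
    [0, 0.18, -0.182, -1, 0.5],
    [0, 0.24, -0.182, -1, 0.5],
    [0, 0.3, -0.182, -1, 0.5],
    [0, 0.36, -0.182, -1, 0.5],
    [0, 0.42, -0.182, -1, 0.5],
    [0, 0.48, -0.182, -1, 0.5],
    [-0.016, 0.541, -0.182, -1, 0.5],
    [-0.016, 0.541, -0.182, -1, 0.5],
    [-0.016, 0.541, -0.182, -1, 0.5],
    [-0.016, 0.541, -0.182, -1, 0.5],
    [-0.016, 0.541, -0.182, -1, 0.5]
  ]
}}

```text
t: 19.48
eef_pos: [421.8, -274.5, 419.9]
tcp_rot: [3.141, -0.0, 0.002]
ft_force: [-0.4, 0.5, -0.8]
opening: 0.501
grip_force: 0.0
```

```bash
python3 look.py w_r; python3 meas.py w_r 21 36 150 red blue
```

```text
19.475 [ 421.79779784 -274.50950869  419.91965982] [ 3.14138547e+00 -2.01994339e-04  1.60663371e-03] 0.5010814973141956 [-0.43547238  0.51340639 -0.84374156]
red px [282. 185.] c [ 424.2 -276.8] size [ 34.9 111.6] ang 89.5 z 26.0
blue px [357. 169.] c [ 442.9 -360. ] size [ 35.  111.1] ang 87.7 z 26.0
```

Call:
{"api": "carry_out", "payload": {
  "series": [
    [0.0106, 0.0022, 0.06, 1, 0.5],
    [0.0106, 0.0022, 0.12, 1, 0.5],
    [0.0106, 0.0022, 0.17, 1, 0.5],
    [0.0106, 0.0022, 0.2, 1, 0.5],
    [0.0106, 0.0022, 0.222, 1, 0.5],
    [0.0106, 0.0022, 0.222, 1, 0.5],
    [0.0106, 0.0022, 0.222, 1, 0.5],
    [0.0106, 0.0022, 0.222, 1, 0.5],
    [0.0106, 0.0022, 0.222, 1, 0.1],
    [0.0106, 0.0022, 0.222, 1, 0.1],
    [0.0106, 0.0022, 0.222, 1, 0.1],
    [0.0106, 0.0022, 0.222, 1, 0.1],
    [0.0106, 0.0022, 0.222, 1, 0.1],
    [0.0106, 0.0022, 0.222, 1, 0.1],
    [0.0106, 0.0022, 0.18, 0, 0.1],
    [0.0106, 0.0022, 0.14, 0, 0.1],
    [0.0106, 0.0022, 0.1, 0, 0.1],
    [0.0106, 0.0022, 0.06, 0, 0.1],
    [0.0106, 0.0022, 0.06, 0, 0.1],
    [0.0106, 0.0022, 0.06, 0, 0.1]
  ]
}}

```text
t: 22.02
eef_pos: [431.8, -277.6, 358.8]
tcp_rot: [-3.141, 0.001, -0.0]
ft_force: [-0.1, -0.1, -2.1]
opening: 0.231
grip_force: 30.0
```

Call:
{"api": "carry_out", "payload": {
  "series": [
    [0.0158, -0.05, 0, 1, 0.1],
    [0.0158, -0.11, 0, 1, 0.1],
    [0.0158, -0.17, 0, 1, 0.1],
    [0.0158, -0.23, 0, 1, 0.1],
    [0.0158, -0.29, 0, 1, 0.1],
    [0.0158, -0.35, 0, 1, 0.1],
    [0.0158, -0.41, 0, 1, 0.1],
    [0.0158, -0.47, 0, 1, 0.1],
    [0.0158, -0.53, 0, 1, 0.1],
    [0.0158, -0.58, 0, 1, 0.1],
    [0.0158, -0.62, 0, 1, 0.1],
    [0.0158, -0.62, 0, 1, 0.1],
    [0.0158, -0.62, 0.05, 1, 0.1],
    [0.0158, -0.62, 0.07, 1, 0.1],
    [0.0158, -0.62, 0.07, 1, 0.1],
    [0.0158, -0.62, 0.09, 1, 0.1],
    [0.0158, -0.62, 0.105, 1, 0.1],
    [0.0158, -0.62, 0.115, 1, 0.1],
    [0.0158, -0.62, 0.122, 1, 0.1],
    [0.0158, -0.62, 0.122, 1, 0.1]
  ]
}}

```text
t: 24.52
eef_pos: [448.1, 342.2, 237.8]
tcp_rot: [-3.142, -0.0, -0.018]
ft_force: [0.0, 0.6, -0.6]
opening: 0.229
grip_force: 30.0
```

Call:
{"api": "carry_out", "payload": {
  "series": [
    [0, 0, 0, 0, 0.45],
    [0, 0, 0, 0, 0.45],
    [0, 0, 0, 0, 0.45],
    [0, 0, -0.03, 0, 0.45],
    [0, 0, -0.09, 0, 0.45],
    [0, 0, -0.15, 0, 0.5],
    [0, 0.04, -0.182, 0, 0.5],
    [0, 0.1, -0.182, -1, 0.5],
    [0, 0.16, -0.182, -1, 0.5],
    [0, 0.22, -0.182, -1, 0.5],
    [0, 0.28, -0.182, -1, 0.5],
    [0, 0.34, -0.182, -1, 0.5],
    [0, 0.4, -0.182, -1, 0.5],
    [0, 0.46, -0.182, -1, 0.5],
    [0, 0.52, -0.182, -1, 0.5],
    [0, 0.58, -0.182, -1, 0.5],
    [0.004, 0.64, -0.182, -1, 0.5],
    [0.004, 0.692, -0.182, -1, 0.5],
    [0.004, 0.692, -0.182, -1, 0.5],
    [0.004, 0.692, -0.182, -1, 0.5]
  ]
}}

```text
t: 27.02
eef_pos: [439.5, -349.4, 419.5]
tcp_rot: [-3.141, 0.0, -0.001]
ft_force: [0.3, -0.2, -0.3]
opening: 0.5
grip_force: 0.0
```

```bash
python3 look.py w_b; python3 meas.py w_b 21 36 150 blue
```

```text
27.025 [ 439.54907118 -349.41065848  419.53113733] [-3.14101764e+00  4.34757936e-04 -5.98883586e-04] 0.4998373465113444 [ 0.28542466 -0.15347833 -0.26213791]
blue px [290. 184.] c [ 442.9 -360.4] size [ 33.9 110.8] ang 87.9 z 26.0
```

Call:
{"api": "carry_out", "payload": {
  "series": [
    [0.0113, 0.011, 0.06, 2.3, 0.5],
    [0.0113, 0.011, 0.12, 2.3, 0.5],
    [0.0113, 0.011, 0.17, 2.3, 0.5],
    [0.0113, 0.011, 0.2, 2.3, 0.5],
    [0.0113, 0.011, 0.222, 2.3, 0.5],
    [0.0113, 0.011, 0.222, 2.3, 0.5],
    [0.0113, 0.011, 0.222, 2.3, 0.5],
    [0.0113, 0.011, 0.222, 2.3, 0.5],
    [0.0113, 0.011, 0.222, 2.3, 0.1],
    [0.0113, 0.011, 0.222, 2.3, 0.1],
    [0.0113, 0.011, 0.222, 2.3, 0.1],
    [0.0113, 0.011, 0.222, 2.3, 0.1],
    [0.0113, 0.011, 0.222, 2.3, 0.1],
    [0.0113, 0.011, 0.222, 2.3, 0.1],
    [0.0113, 0.011, 0.18, 0, 0.1],
    [0.0113, 0.011, 0.14, 0, 0.1],
    [0.0113, 0.011, 0.1, 0, 0.1],
    [0.0113, 0.011, 0.06, 0, 0.1],
    [0.0113, 0.011, 0.06, 0, 0.1],
    [0.0113, 0.011, 0.06, 0, 0.1]
  ]
}}

```text
t: 29.58
eef_pos: [450.8, -360.5, 358.8]
tcp_rot: [-3.141, 0.001, -0.0]
ft_force: [-0.7, 0.0, -1.5]
opening: 0.231
grip_force: 30.0
```

Call:
{"api": "carry_out", "payload": {
  "series": [
    [-0.0054, -0.05, 0, 1, 0.1],
    [-0.0054, -0.11, 0, 1, 0.1],
    [-0.0054, -0.17, 0, 1, 0.1],
    [-0.0054, -0.23, 0, 1, 0.1],
    [-0.0054, -0.29, 0, 1, 0.1],
    [-0.0054, -0.35, 0, 1, 0.1],
    [-0.0054, -0.41, 0, 1, 0.1],
    [-0.0054, -0.47, 0, 1, 0.1],
    [-0.0054, -0.52, 0, 1, 0.1],
    [-0.0054, -0.549, 0, 1, 0.1],
    [-0.0054, -0.549, 0, 1, 0.1],
    [-0.0054, -0.549, 0.05, 1, 0.1],
    [-0.0054, -0.549, 0.07, 1, 0.1],
    [-0.0054, -0.549, 0.07, 1, 0.1],
    [-0.0054, -0.549, 0.09, 1, 0.1],
    [-0.0054, -0.549, 0.105, 1, 0.1],
    [-0.0054, -0.549, 0.115, 1, 0.1],
    [-0.0054, -0.549, 0.122, 1, 0.1],
    [-0.0054, -0.549, 0.122, 1, 0.1]
  ]
}}

```text
t: 31.95
eef_pos: [445.9, 188.1, 237.8]
tcp_rot: [3.142, -0.0, -0.018]
ft_force: [-0.9, -0.2, -1.8]
opening: 0.232
grip_force: 30.0
```

Call:
{"api": "carry_out", "payload": {
  "series": [
    [0, 0, 0, 0, 0.45],
    [0, 0, 0, 0, 0.45],
    [0, 0, 0, 0, 0.45],
    [0, 0, -0.03, 0, 0.45],
    [0, 0, -0.09, 0, 0.45],
    [0, -0.02, -0.15, 0, 0.5],
    [0, -0.03, -0.182, 0, 0.5],
    [0, -0.03, -0.182, 0, 0.5],
    [0, -0.03, -0.182, 0, 0.5],
    [0, -0.03, -0.182, 0, 0.5]
  ]
}}

```text
t: 33.2
eef_pos: [446.3, 218.0, 418.5]
tcp_rot: [3.141, 0.002, -0.018]
ft_force: [-0.1, 1.1, 0.2]
opening: 0.504
grip_force: 0.0
```

```bash
python3 look.py w_rest2; python3 meas.py w_rest2 58 74 150 red yellow green blue
```

```text
33.2 [446.285235   217.97689808 418.48075774] [ 3.14068746e+00  2.17084750e-03 -1.79970165e-02] 0.503970995512055 [-0.0690956   1.08631234  0.15576322]
red px [156. 197.] c [444.5 341.8] size [ 46.1 102.1] ang 89.0 z 65.8
red px [500. 124.] c [512.5  11.9] size [40.5 32.4] ang 85.7 z 73.1
yellow px [386. 192.] c [443.4 112. ] size [ 46.5 110.9] ang 89.1 z 65.6
yellow px [393. 111.] c [526.9 106.7] size [40.8 17.9] ang 87.3 z 60.8
yellow px [230. 100.] c [539.3 264. ] size [41.4 41.2] ang 87.8 z 58.9
green px [233. 199.] c [439.6 265.3] size [ 44.4 110.9] ang 88.9 z 65.8
blue px [308. 200.] c [437.7 189. ] size [ 43.6 110.3] ang 88.3 z 65.9
```

View pics/w_rest2.png

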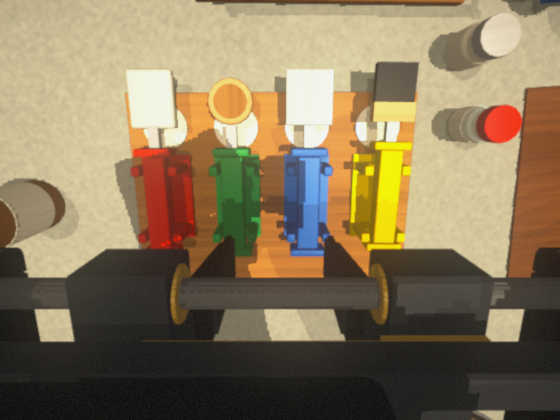

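All four tools are seated: bar tops are at z≈65.8 and heads lie over the dishes. Next I look at the rails.

Call:
{"api": "carry_out", "payload": {
  "series": [
    [0, 0.02, -0.05, -1, 0.5],
    [0.03, 0.066, -0.1, -1, 0.5],
    [0.08, 0.066, -0.1, -1, 0.5],
    [0.13, 0.066, -0.1, -1, 0.5],
    [0.18, 0.066, -0.1, -1, 0.5],
    [0.21, 0.066, -0.1, -1, 0.5],
    [0.21, 0.066, -0.1, -1, 0.5],
    [0.21, 0.066, -0.1, -1, 0.5],
    [0.21, 0.066, -0.1, -1, 0.5],
    [0.21, 0.066, -0.1, -1, 0.5]
  ]
}}

```text
t: 34.5
eef_pos: [654.4, 148.7, 520.3]
tcp_rot: [3.142, -0.001, 0.0]
ft_force: [0.1, -0.7, 0.3]
opening: 0.503
grip_force: 0.0
```

```bash
python3 look.py w_store
```

```text
34.5 [654.42479195 148.66993501 520.28126887] [ 3.14157143e+00 -6.63683335e-04  7.53354514e-05] 0.5025335080973701 [ 0.09581008 -0.72457791  0.25833105]
```

Call:
{"api": "carry_out", "payload": {
  "series": [
    [0, 0.05, 0, 0, 0.5],
    [0, 0.11, 0, 0, 0.5],
    [0, 0.17, 0, 0, 0.5],
    [0, 0.23, 0, 0, 0.5],
    [0, 0.29, 0, 0, 0.5],
    [0, 0.32, 0, 0, 0.5],
    [0, 0.32, 0, 0, 0.5],
    [0, 0.32, 0, 0, 0.5],
    [0, 0.32, 0, 0, 0.5],
    [0, 0.32, 0, 0, 0.5]
  ]
}}

```text
t: 35.8
eef_pos: [655.1, -170.4, 520.0]
tcp_rot: [3.141, -0.0, 0.001]
ft_force: [0.1, -0.7, -0.4]
opening: 0.5
grip_force: 0.0
```

```bash
python3 look.py w_drip
python3 - <<'E'
from h import *
a=cv2.imread("pics/w_store.png");b=cv2.imread("pics/w_drip.png")
cv2.imwrite("pics/rails.png",np.vstack([a[:290],b[:290]]))
for n in("w_store","w_drip"):
    z=np.load(n+".npz");d=z["d"];K,T=cal("wrist",dict(eef_pos=z["e"],tcp_rot=z["r"]));W=cloud(d,K,T);Z=W[...,2]
    for lab,lo,hi in(("bar",235,244),("hook",249,259)):
        m=np.uint8(255*((Z>lo)&(Z<hi)&(d>0)&(abs(W[...,0]-670)<90)))
        for c in blobs(m,25):
            f=np.zeros(d.shape,np.uint8);cv2.fillPoly(f,[c.astype(np.int32)],1);f=(f>0)&(m>0)
            zm=np.median(Z[f]);q=cast(c,zm,K,T)[:,:2].astype(np.float32);r=cv2.minAreaRect(q)
            print(n,lab,c.mean(0).round(),np.round(r[0],1),np.round(r[1],1),round(r[2],1),"z",round(float(zm),1),z["p"][f].mean(0).round())
E
```

```text
35.8 [ 655.07426187 -170.4040449   519.95312738] [ 3.14144903e+00 -2.81786289e-04  1.08014735e-03] 0.49955500462754693 [ 0.08121929 -0.69758018 -0.43973571]
w_store bar [534. 198.] [663.6 -48.9] [22.3 49.2] 3.1 z 239.6 [177. 173. 152.]
w_store bar [261. 196.] [669.5 163. ] [267.4   9.9] 88.1 z 239.8 [104.  91.  79.]
w_store bar [557. 180.] [682.6 -68.4] [10.9  4.6] 11.2 z 237.6 [69. 71. 60.]
w_store hook [431. 205.] [665.9  35.2] [10.4  8.4] 90.0 z 254.5 [119. 108.  98.]
w_store hook [519. 201.] [669.2 -29.6] [12.2  9.2] 90.0 z 254.3 [197. 194. 172.]
w_store hook [ 89. 195.] [674.  290.4] [11.4  9.1] 89.5 z 254.7 [103.  95.  80.]
w_drip bar [ 16. 200.] [666.   38.7] [24.4  9.4] 85.8 z 239.5 [70. 61. 52.]
w_drip bar [122. 196.] [670.2 -45.6] [ 8.9 38.6] 2.9 z 239.9 [147. 127. 104.]
w_drip bar [211. 195.] [ 673.2 -119.1] [20.7 60.9] 15.8 z 239.9 [147. 128. 107.]
w_drip bar [409. 182.] [ 681.3 -271.9] [ 9.3 41.9] 2.7 z 239.8 [202. 202. 178.]
w_drip bar [169. 176.] [683.8 -81.6] [10.2 25.1] 0.0 z 239.5 [50. 47. 40.]
w_drip bar [333. 179.] [ 684.3 -210.5] [22.  72.3] 3.2 z 239.8 [166. 148. 125.]
w_drip hook [  9. 206.] [666.1  32.1] [ 9.2 13. ] 0.0 z 254.5 [88. 78. 68.]
w_drip hook [ 95. 201.] [669.6 -32.9] [ 8.4 11.6] 0.0 z 254.6 [143. 124. 101.]
w_drip hook [439. 185.] [ 682.3 -287.8] [ 9.1 10.3] 6.3 z 254.5 [189. 190. 166.]
w_drip hook [162. 197.] [672.2 -82.9] [33.8 24.6] 3.2 z 253.7 [52. 46. 39.]
w_drip hook [269. 192.] [ 676.3 -162.8] [33.9 23.7] 2.8 z 253.7 [147. 130. 110.]
w_drip hook [366. 187.] [ 679.8 -234.5] [33.9 23.8] 2.9 z 253.7 [223. 149.  34.]
```

View pics/rails.png

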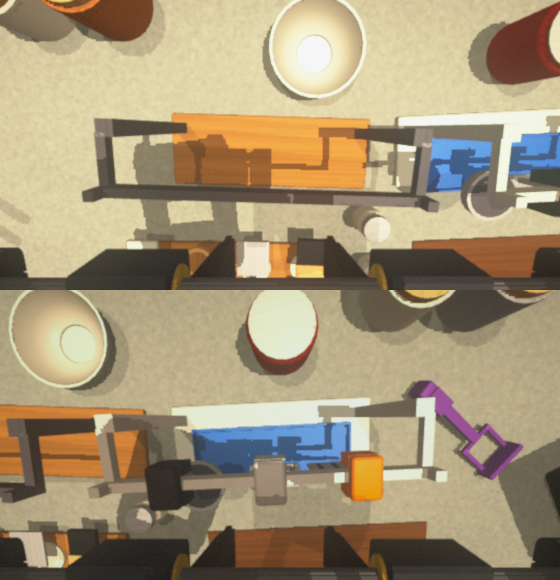

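Upper half: the empty storage bar, with stops at (89,195) and (431,205). Lower half: hooks black (162,487-290=197), white/grey (269,192) and orange (366,187) on the drip rail. The purple masher look-alike lies on the counter at (470,430-290=140), and I leave it alone. The grey-white hook at (269,192) is the real masher, since it hangs on the rail and is not purple.

Call:
{"api": "carry_out", "payload": {
  "series": [
    [0.017, -0.0875, 0, -10, 0.55],
    [0.017, -0.0875, 0, -20, 0.55],
    [0.017, -0.0875, 0, -30, 0.55],
    [0.017, -0.0875, 0, -40, 0.55],
    [0.017, -0.0875, 0, -50, 0.55],
    [0.017, -0.0875, 0, -60, 0.55],
    [0.017, -0.0875, 0, -70, 0.55],
    [0.017, -0.0875, 0, -80, 0.55],
    [0.017, -0.0875, 0, -90, 0.55],
    [0.017, -0.0875, 0, -92.8, 0.55],
    [0.017, -0.0875, 0, -92.8, 0.55],
    [0.017, -0.0875, 0, -92.8, 0.55],
    [0.017, -0.0875, 0, -92.8, 0.55],
    [0.017, -0.0875, 0, -92.8, 0.55]
  ]
}}

```text
t: 37.6
eef_pos: [672.0, -84.0, 519.7]
tcp_rot: [3.142, 0.0, 1.619]
ft_force: [-0.5, -0.1, -0.6]
opening: 0.549
grip_force: 0.0
```

Call:
{"api": "carry_out", "payload": {
  "series": [
    [0.001, 0, 0.04, 0, 0.55],
    [0.001, 0, 0.07, 0, 0.55],
    [0.001, 0, 0.09, 0, 0.55],
    [0.001, 0, 0.105, 0, 0.55],
    [0.001, 0, 0.105, 0, 0.55],
    [0.001, 0, 0.105, 0, 0.55],
    [0.001, 0, 0.105, 0, 0.2],
    [0.001, 0, 0.105, 0, 0.2],
    [0.001, 0, 0.105, 0, 0.2],
    [0.001, 0, 0.105, 0, 0.2],
    [0.001, 0, 0.105, 0, 0.2],
    [0.001, 0, 0.09, 0, 0.2],
    [0.001, 0, 0.075, 0, 0.2],
    [0.001, 0, 0.055, 0, 0.2],
    [0.001, 0, 0.037, 0, 0.2],
    [0.001, 0, 0.037, 0, 0.2],
    [0.001, 0, 0.037, 0, 0.2],
    [0.001, 0, 0.037, 0, 0.2]
  ]
}}

```text
t: 39.85
eef_pos: [672.0, -83.0, 481.9]
tcp_rot: [-3.14, -0.0, 1.619]
ft_force: [-0.7, 1.1, -2.5]
opening: 0.359
grip_force: 30.0
```

Call:
{"api": "carry_out", "payload": {
  "series": [
    [0.015, 0.001, 0, 0, 0.2],
    [0.04, 0.002, 0, 0, 0.2],
    [0.07, 0.004, 0, 0, 0.2],
    [0.1, 0.005, 0, 0, 0.2],
    [0.13, 0.0065, 0, 0, 0.2],
    [0.16, 0.008, 0, 1, 0.2],
    [0.19, 0.0095, 0, 2, 0.2],
    [0.22, 0.011, 0, 3, 0.2],
    [0.25, 0.0125, 0, 4, 0.2],
    [0.28, 0.014, 0, 4.6, 0.2],
    [0.305, 0.015, 0, 4.6, 0.2],
    [0.32, 0.016, 0, 4.6, 0.2],
    [0.3255, 0.0162, 0, 4.6, 0.2],
    [0.3255, 0.0162, 0, 4.6, 0.2],
    [0.3255, 0.0162, 0, 4.6, 0.2],
    [0.3255, 0.0162, 0, 4.6, 0.2]
  ]
}}

```text
t: 41.85
eef_pos: [672.4, 242.2, 482.8]
tcp_rot: [3.141, 0.0, 1.538]
ft_force: [-0.6, 0.4, -1.0]
opening: 0.34
grip_force: 30.0
```

```bash
python3 look.py w_l1
python3 - <<'E'
from h import *
p,d=env.read_camera("scene");cv2.imwrite("pics/s1.png",cv2.resize(p[200:330,150:410,::-1],(780,390),interpolation=2))
E
```

```text
41.85 [672.44983065 242.23549432 482.81180247] [3.14149707e+00 1.16238533e-04 1.53827992e+00] 0.3396405827630078 [-0.55463043  0.36240827 -1.0229734 ]
```

View pics/s1.png

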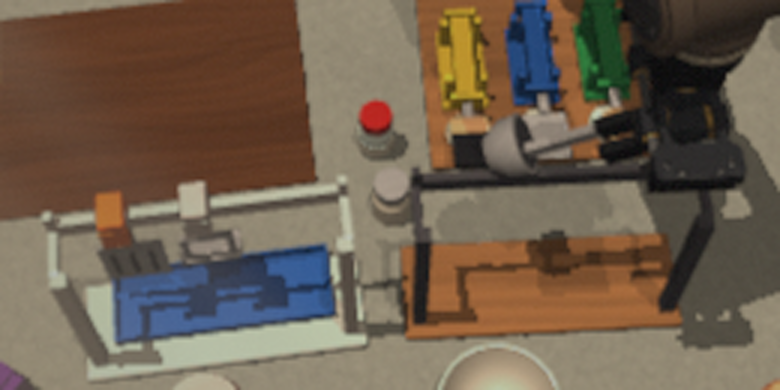

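The crop shows the ladle tipped in the grip: its bowl at (510,145) trails to −y. I'm looking closer.

Run:
```python
from h import *
z=np.load("w_l1.npz");p,d=z["p"],z["d"];K,T=cal("wrist",dict(eef_pos=z["e"],tcp_rot=z["r"]))
W=cloud(d,K,T)
cv2.imwrite("pics/l1.png",p[:,:,::-1])
p2,d2=env.read_camera("scene");K,T=cal("scene");W=cloud(d2,K,T)
m=(d2>0)&(W[...,2]>180)&(W[...,1]>60)&(W[...,1]<270)&(abs(W[...,0]-650)<90)
q=W[m]
for y in range(60,270,15):
    s=q[(q[:,1]>=y)&(q[:,1]<y+15)]
    if len(s)>3: print(y,len(s),np.percentile(s[:,0],[5,50,95]).round(),np.percentile(s[:,2],[5,50,95]).round())
```

```text
60 35 [664. 669. 670.] [219. 235. 243.]
75 33 [662. 668. 671.] [217. 237. 241.]
90 109 [643. 664. 672.] [225. 268. 284.]
105 141 [637. 667. 678.] [228. 282. 292.]
120 113 [632. 665. 678.] [222. 269. 283.]
135 102 [562. 664. 673.] [225. 277. 595.]
150 497 [570. 600. 667.] [241. 585. 625.]
165 859 [572. 649. 695.] [292. 594. 627.]
180 808 [573. 680. 726.] [293. 605. 635.]
195 764 [572. 673. 729.] [295. 594. 638.]
210 1004 [572. 679. 722.] [311. 566. 634.]
225 820 [568. 688. 719.] [376. 583. 631.]
240 694 [573. 693. 715.] [392. 582. 623.]
255 917 [571. 657. 714.] [409. 587. 624.]
```

View pics/l1.png

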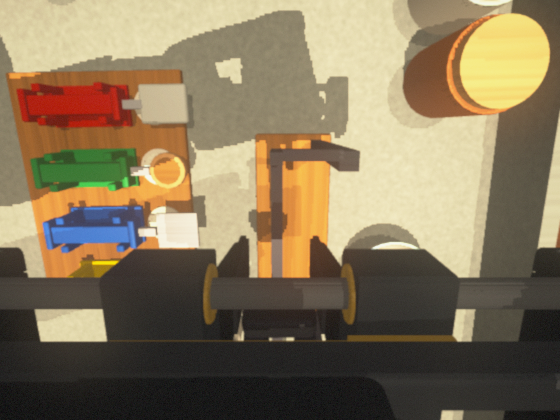

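Run:
```python
from h import *
z=np.load("w_l1.npz");p,d=z["p"],z["d"];K,T=cal("wrist",dict(eef_pos=z["e"],tcp_rot=z["r"]));W=cloud(d,K,T)
p2,d2=env.read_camera("scene");K,T=cal("scene");W2=cloud(d2,K,T)
p3,d3=env.read_camera("top");K,T=cal("top");W3=cloud(d3,K,T)
for n,w,dd in(("wrist",W,d),("scene",W2,d2),("top",W3,d3)):
    m=(dd>0)&(w[...,2]>243)&(w[...,2]<345)&(w[...,1]>70)&(w[...,1]<285)&(abs(w[...,0]-655)<50)
    q=w[m]
    for y in range(70,285,10):
        s=q[(q[:,1]>=y)&(q[:,1]<y+10)]
        if len(s)>3: print(n,y,len(s),np.percentile(s[:,0],[5,50,95]).round(),np.percentile(s[:,2],[5,50,95]).round())
```

```text
wrist 190 7 [665. 666. 680.] [297. 297. 302.]
wrist 200 6 [665. 665. 665.] [306. 311. 317.]
wrist 210 470 [657. 673. 688.] [323. 327. 328.]
wrist 220 1694 [658. 672. 687.] [325. 329. 330.]
wrist 230 174 [657. 672. 689.] [296. 335. 344.]
wrist 240 268 [657. 689. 690.] [294. 310. 328.]
wrist 250 1615 [650. 657. 697.] [298. 326. 341.]
scene 90 42 [640. 657. 669.] [260. 270. 279.]
scene 100 68 [639. 660. 674.] [264. 281. 289.]
scene 110 79 [636. 665. 678.] [262. 285. 293.]
scene 120 62 [630. 659. 679.] [267. 275. 285.]
scene 130 47 [632. 663. 673.] [252. 264. 282.]
scene 140 22 [657. 663. 664.] [270. 281. 286.]
scene 150 22 [656. 662. 665.] [277. 286. 291.]
scene 160 22 [657. 663. 666.] [280. 294. 297.]
scene 170 22 [657. 663. 666.] [286. 298. 304.]
scene 180 42 [658. 664. 689.] [291. 309. 315.]
scene 190 68 [657. 667. 690.] [292. 312. 319.]
scene 200 68 [658. 679. 689.] [295. 316. 324.]
scene 210 54 [657. 676. 689.] [301. 322. 327.]
scene 220 10 [664. 688. 695.] [296. 314. 341.]
top 90 31 [636. 647. 659.] [261. 270. 276.]
top 100 73 [629. 647. 665.] [265. 280. 288.]
top 110 80 [626. 642. 669.] [267. 286. 293.]
top 120 77 [624. 645. 673.] [268. 277. 287.]
top 130 54 [629. 654. 672.] [251. 262. 280.]
top 140 22 [647. 656. 662.] [247. 283. 287.]
top 150 19 [654. 655. 661.] [276. 287. 294.]
top 160 22 [654. 657. 662.] [283. 293. 299.]
top 170 20 [654. 656. 661.] [284. 296. 302.]
top 180 38 [653. 660. 685.] [295. 309. 314.]
top 190 31 [654. 678. 687.] [296. 313. 319.]
```

Call:
{"api": "carry_out", "payload": {
  "series": [
    [0, -0.003, 0, 2, 0.2],
    [0, -0.006, 0, 5, 0.2],
    [0, -0.008, 0, 8, 0.2],
    [0, -0.008, 0, 8, 0.2],
    [0, -0.008, 0.01, 8, 0.2],
    [0, -0.008, 0.02, 8, 0.2],
    [0, -0.008, 0.03, 8, 0.2],
    [0, -0.008, 0.038, 8, 0.2],
    [0, -0.008, 0.038, 8, 0.2]
  ]
}}

```text
t: 43.22
eef_pos: [664.4, 243.2, 443.8]
tcp_rot: [-3.14, 0.001, 1.4]
ft_force: [-0.4, 1.0, -1.9]
opening: 0.338
grip_force: 30.0
```

```bash
cat > lad.py <<'E'
import sys
from h import *
zt=float(sys.argv[1])
s=env.state();p,d=env.read_camera("wrist");K,T=cal("wrist",s);W=cloud(d,K,T)
p2,d2=env.read_camera("scene");K2,T2=cal("scene");W2=cloud(d2,K2,T2)
cv2.imwrite(f"pics/{sys.argv[2]}.png",cv2.resize(p2[215:315,250:410,::-1],(800,500),interpolation=2))
print(s["eef_pos"],s["tcp_rot"],s["ft_force"],s["opening"])
for n,w,dd in(("wrist",W,d),("scene",W2,d2)):
    m=(dd>0)&(w[...,2]>zt)&(w[...,2]<345)&(w[...,1]>70)&(w[...,1]<285)&(abs(w[...,0]-650)<50)
    q=w[m]
    for y in range(70,260,15):
        s=q[(q[:,1]>=y)&(q[:,1]<y+15)]
        if len(s)>5: print(n,y,len(s),np.percentile(s[:,0],[3,50,97]).round(),np.percentile(s[:,2],[3,50,97]).round())
E
python3 lad.py 195 s2
```

```text
[664.38245483 243.21641992 443.7944829 ] [-3.14044910e+00  6.35981856e-04  1.39961392e+00] [-0.43907285  0.96702206 -1.89496507] 0.3380683222763464
wrist 190 6 [651. 651. 652.] [258. 262. 266.]
wrist 205 390 [645. 667. 676.] [283. 286. 289.]
wrist 220 2147 [646. 664. 680.] [239. 288. 308.]
wrist 235 1442 [646. 673. 684.] [239. 308. 333.]
wrist 250 2633 [644. 669. 690.] [240. 290. 343.]
scene 70 35 [662. 669. 671.] [217. 236. 242.]
scene 85 38 [626. 669. 671.] [220. 235. 243.]
scene 100 118 [616. 641. 671.] [216. 233. 243.]
scene 115 130 [609. 644. 672.] [217. 238. 246.]
scene 130 115 [607. 642. 672.] [213. 229. 241.]
scene 145 72 [617. 645. 673.] [206. 237. 246.]
scene 160 65 [638. 665. 675.] [219. 241. 255.]
scene 175 86 [640. 668. 675.] [218. 254. 273.]
scene 190 125 [643. 671. 697.] [222. 269. 343.]
scene 205 113 [631. 670. 678.] [223. 272. 343.]
scene 220 6 [668. 673. 675.] [223. 233. 239.]
```

View pics/s2.png

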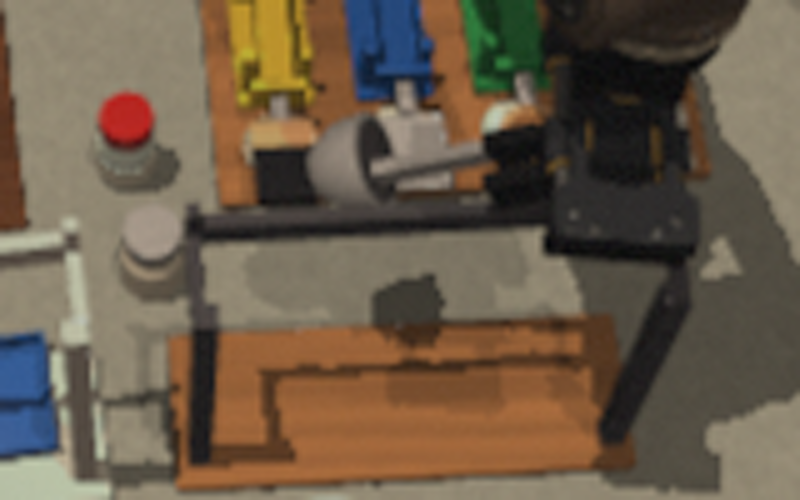

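The ladle bowl at (350,160) is now in front of the dark bar, with the hook by the fingers at (515,165). I centre the hook over the bar and lower it so the legs straddle.

Call:
{"api": "carry_out", "payload": {
  "series": [
    [0.0005, 0.003, 0.003, -0.5, 0.2],
    [0.001, 0.006, 0.003, -1.5, 0.2],
    [0.0016, 0.0092, 0.003, -2, 0.2],
    [0.0016, 0.0092, 0.003, -2, 0.2],
    [0.0016, 0.0092, 0.008, -2, 0.2],
    [0.0016, 0.0092, 0.013, -2, 0.2],
    [0.0016, 0.0092, 0.013, -2, 0.2]
  ]
}}

```text
t: 44.2
eef_pos: [673.6, 243.2, 431.0]
tcp_rot: [-3.141, 0.001, 1.435]
ft_force: [-5.0, 0.1, -2.0]
opening: 0.34
grip_force: 30.2
```

```bash
python3 lad.py 195 s3
```

```text
[673.61401349 243.20561403 431.04301565] [-3.14076992e+00  6.54192277e-04  1.43450885e+00] [-4.99066322  0.08760747 -1.96251542] 0.3396091672198847
wrist 190 30 [661. 670. 674.] [239. 240. 253.]
wrist 205 349 [654. 675. 686.] [271. 275. 277.]
wrist 220 2084 [656. 672. 689.] [240. 277. 295.]
wrist 235 1510 [656. 673. 693.] [239. 293. 319.]
wrist 250 4070 [602. 673. 699.] [239. 291. 344.]
scene 70 36 [662. 669. 671.] [218. 237. 242.]
scene 85 54 [625. 664. 671.] [216. 228. 241.]
scene 100 113 [621. 648. 671.] [220. 233. 241.]
scene 115 111 [617. 648. 672.] [218. 236. 245.]
scene 130 101 [613. 649. 672.] [204. 227. 242.]
scene 145 60 [644. 665. 673.] [222. 235. 242.]
scene 160 64 [647. 665. 673.] [218. 238. 248.]
scene 175 83 [649. 669. 683.] [217. 247. 265.]
scene 190 103 [652. 677. 696.] [235. 263. 341.]
scene 205 160 [637. 663. 695.] [247. 332. 343.]
scene 220 15 [675. 695. 699.] [222. 342. 345.]
scene 235 16 [694. 696. 699.] [339. 342. 344.]
scene 250 6 [694. 697. 699.] [339. 340. 341.]
```

Call:
{"api": "carry_out", "payload": {
  "series": [
    [0, 0, 0.004, 0, 0.2],
    [0, 0, 0.008, 0, 0.2],
    [0, 0, 0.01, 0, 0.2],
    [0, 0, 0.01, 0, 0.2]
  ]
}}

```text
t: 44.8
eef_pos: [673.7, 243.2, 421.5]
tcp_rot: [3.142, 0.0, 1.435]
ft_force: [-3.2, 1.5, -0.8]
opening: 0.339
grip_force: 30.3
```

```bash
python3 lad.py 195 s4 | grep -v scene
```

```text
[673.71469977 243.23324071 421.54646768] [3.14153064e+00 1.67719740e-04 1.43453476e+00] [-3.15548278  1.50009717 -0.81177625] 0.33871471266081604
wrist 190 34 [666. 671. 675.] [238. 240. 248.]
wrist 205 303 [654. 676. 687.] [263. 266. 268.]
wrist 220 2054 [656. 672. 689.] [264. 268. 285.]
wrist 235 1526 [656. 673. 693.] [235. 283. 310.]
wrist 250 4092 [602. 673. 699.] [237. 281. 335.]
```

Call:
{"api": "carry_out", "payload": {
  "series": [
    [0, 0, 0, 0, 0.4],
    [0, 0, 0, 0, 0.45],
    [0, 0, 0, 0, 0.5],
    [0, 0, 0, 0, 0.5],
    [0, 0, 0, 0, 0.5],
    [0, 0, 0, 0, 0.5],
    [0, 0, 0, 0, 0.5],
    [0, 0, 0, 0, 0.5]
  ]
}}

```text
t: 45.9
eef_pos: [673.7, 243.2, 421.7]
tcp_rot: [3.142, 0.0, 1.434]
ft_force: [-0.6, 0.4, -0.5]
opening: 0.501
grip_force: 0.0
```

```bash
python3 lad.py 120 s5
```

```text
[673.66680999 243.19556756 421.70888326] [3.14153198e+00 8.74405388e-05 1.43448698e+00] [-0.6198069   0.40792679 -0.46341177] 0.501265632150838
wrist 190 256 [633. 643. 657.] [144. 147. 152.]
wrist 205 2114 [637. 670. 691.] [142. 254. 257.]
wrist 220 965 [638. 671. 698.] [142. 254. 290.]
wrist 235 1701 [648. 672. 700.] [234. 277. 305.]
wrist 250 2905 [602. 651. 699.] [237. 278. 335.]
scene 70 35 [662. 670. 672.] [219. 237. 242.]
scene 85 34 [662. 669. 672.] [223. 237. 243.]
scene 100 34 [664. 670. 672.] [219. 236. 242.]
scene 115 33 [665. 671. 672.] [220. 237. 243.]
scene 130 38 [664. 670. 673.] [217. 235. 243.]
scene 145 32 [664. 671. 673.] [222. 235. 242.]
scene 160 33 [664. 672. 674.] [219. 235. 243.]
scene 175 40 [644. 672. 674.] [140. 233. 241.]
scene 190 151 [622. 668. 694.] [134. 234. 325.]
scene 205 201 [621. 667. 695.] [138. 254. 333.]
scene 220 23 [646. 663. 700.] [136. 207. 341.]
scene 235 16 [649. 695. 699.] [189. 331. 344.]
scene 250 11 [649. 653. 700.] [237. 251. 345.]
```

View pics/s5.png

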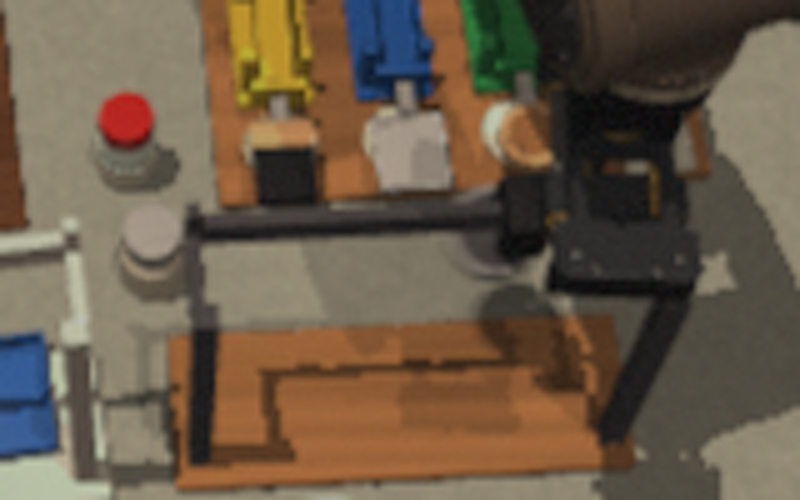

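The ladle now hangs on the bar, with its hook at (523,220) and roof top at z 254. Next is the masher, carried in front of the rails this time.

Call:
{"api": "carry_out", "payload": {
  "series": [
    [0, 0, -0.05, 0, 0.55],
    [0, 0, -0.1, 0, 0.55],
    [-0.05, 0.0072, -0.1, -2, 0.55],
    [-0.11, 0.0158, -0.1, -5, 0.55],
    [-0.17, 0.0244, -0.1, -8, 0.55],
    [-0.23, 0.033, -0.1, -10.6, 0.55],
    [-0.29, 0.0417, -0.1, -10.6, 0.55],
    [-0.35, 0.0503, -0.1, -10.6, 0.55],
    [-0.402, 0.0578, -0.1, -10.6, 0.55],
    [-0.402, 0.0578, -0.1, -10.6, 0.55],
    [-0.402, 0.0578, -0.1, -10.6, 0.55],
    [-0.402, 0.0578, -0.1, -10.6, 0.55],
    [-0.402, 0.0578, -0.1, -10.6, 0.55]
  ]
}}

```text
t: 47.62
eef_pos: [676.4, -161.6, 522.0]
tcp_rot: [3.141, 0.0, 1.621]
ft_force: [-0.8, 0.5, 0.4]
opening: 0.551
grip_force: 0.0
```

```bash
cat > hk.py <<'E'
from h import *
s=env.state();print(s["eef_pos"],s["tcp_rot"])
for n in("top",):
    p,d=env.read_camera(n);K,T=cal(n);W=cloud(d,K,T);Z=W[...,2]
    for lab,sel in(("hook",(Z>249)&(Z<258)),):
        m=np.uint8(255*(sel&(d>0)&(abs(W[...,0]-670)<40)&(abs(W[...,1])<310)))
        for c in blobs(m,12):
            q=cast(c,254,K,T)[:,:2].astype(np.float32);r=cv2.minAreaRect(q);print(n,lab,np.round(r[0]),np.round(r[1]))
E
python3 hk.py
```

```text
[ 676.39417813 -161.6419935   521.9680723 ] [3.14128328e+00 1.05545962e-04 1.62103777e+00]
top hook [671. 209.] [24. 33.]
```

Call:
{"api": "carry_out", "payload": {
  "series": [
    [-0.001, 0, 0.04, 0, 0.55],
    [-0.001, 0, 0.08, 0, 0.55],
    [-0.001, 0, 0.1, 0, 0.55],
    [-0.001, 0, 0.115, 0, 0.55],
    [-0.001, 0, 0.115, 0, 0.55],
    [-0.001, 0, 0.115, 0, 0.55],
    [-0.001, 0, 0.115, 0, 0.2],
    [-0.001, 0, 0.115, 0, 0.2],
    [-0.001, 0, 0.115, 0, 0.2],
    [-0.001, 0, 0.115, 0, 0.2],
    [-0.001, 0, 0.115, 0, 0.2],
    [-0.001, 0, 0.1, 0, 0.2],
    [-0.001, 0, 0.085, 0, 0.2],
    [-0.001, 0, 0.065, 0, 0.2],
    [-0.001, 0, 0.05, 0, 0.2],
    [-0.001, 0, 0.045, 0, 0.2],
    [-0.001, -0.01, 0.045, 0, 0.2],
    [-0.001, -0.02, 0.045, 0, 0.2],
    [-0.001, -0.03, 0.045, 0, 0.2],
    [-0.001, -0.03, 0.045, 0, 0.2]
  ]
}}

```text
t: 50.18
eef_pos: [645.7, -165.5, 476.9]
tcp_rot: [3.142, 0.0, 1.619]
ft_force: [-0.7, -0.3, -1.4]
opening: 0.357
grip_force: 30.0
```

Call:
{"api": "carry_out", "payload": {
  "series": [
    [0.015, 0.0004, 0, 0, 0.2],
    [0.04, 0.0011, 0, 0, 0.2],
    [0.07, 0.002, 0, 0, 0.2],
    [0.1, 0.0028, 0, 0, 0.2],
    [0.13, 0.0037, 0, 0, 0.2],
    [0.16, 0.0045, 0, 1, 0.2],
    [0.19, 0.0054, 0, 2, 0.2],
    [0.22, 0.0062, 0, 3, 0.2],
    [0.25, 0.0071, 0, 4, 0.2],
    [0.275, 0.0078, 0, 4.6, 0.2],
    [0.292, 0.0083, 0, 4.6, 0.2],
    [0.3014, 0.0085, 0, 4.6, 0.2],
    [0.3014, 0.0085, 0, 4.6, 0.2],
    [0.3014, 0.0085, 0, 4.6, 0.2],
    [0.3014, 0.0085, 0, 4.6, 0.2]
  ]
}}

```text
t: 52.05
eef_pos: [640.3, 135.4, 476.7]
tcp_rot: [3.142, 0.0, 1.538]
ft_force: [0.4, 0.5, -1.3]
opening: 0.357
grip_force: 30.0
```

Run:
```python
from h import *
s=env.state();print(s["eef_pos"],s["tcp_rot"],s["opening"])
p,d=env.read_camera("scene");cv2.imwrite("pics/s6.png",cv2.resize(p[200:330,150:410,::-1],(780,390),interpolation=2))
```

```text
[640.29555153 135.39692822 476.72896675] [3.14155759e+00 1.61967651e-04 1.53832150e+00] 0.3565042688792155
```

View pics/s6.png

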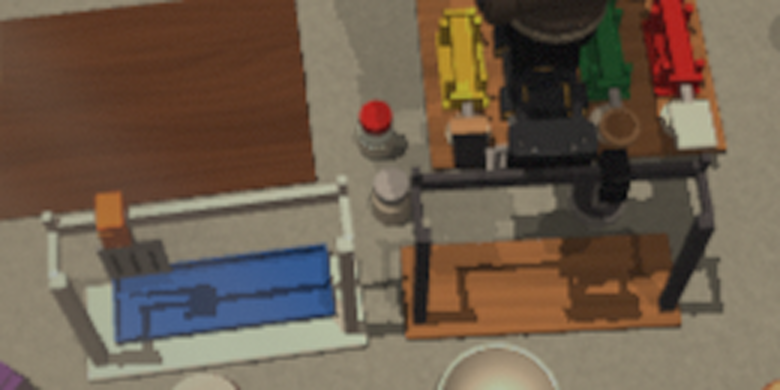

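The masher is carried behind the gripper at (545,140), and the ladle hangs at (613,180). I move it over the bar and lower it.

Call:
{"api": "carry_out", "payload": {
  "series": [
    [0, 0.01, 0, 0, 0.2],
    [0, 0.02, 0, 0, 0.2],
    [0.001, 0.029, 0, 0, 0.2],
    [0.001, 0.029, 0, 0, 0.2],
    [0.001, 0.029, 0.02, 0, 0.2],
    [0.001, 0.029, 0.04, 0, 0.2],
    [0.001, 0.029, 0.055, 0, 0.2],
    [0.001, 0.029, 0.064, 0, 0.2],
    [0.001, 0.029, 0.069, 0, 0.2],
    [0.001, 0.029, 0.069, 0, 0.2],
    [0.001, 0.029, 0.069, 0, 0.2]
  ]
}}

```text
t: 53.48
eef_pos: [669.2, 136.2, 408.2]
tcp_rot: [3.141, -0.0, 1.539]
ft_force: [0.6, -0.6, -1.2]
opening: 0.359
grip_force: 30.0
```

Call:
{"api": "carry_out", "payload": {
  "series": [
    [0, 0, 0, 0, 0.45],
    [0, 0, 0, 0, 0.5],
    [0, 0, 0, 0, 0.5],
    [0, 0, -0.03, 0, 0.55],
    [0, 0, -0.08, 0, 0.55],
    [0, 0, -0.114, 0, 0.55],
    [-0.06, 0.0037, -0.114, -1, 0.55],
    [-0.12, 0.0073, -0.114, -2, 0.55],
    [-0.18, 0.011, -0.114, -3, 0.55],
    [-0.24, 0.0147, -0.114, -4, 0.55],
    [-0.3, 0.0183, -0.114, -4.7, 0.55],
    [-0.35, 0.0214, -0.114, -4.7, 0.55],
    [-0.3702, 0.0226, -0.114, -4.7, 0.55],
    [-0.3702, 0.0226, -0.114, -4.7, 0.55],
    [-0.3702, 0.0226, -0.114, -4.7, 0.55],
    [-0.3702, 0.0226, -0.114, -4.7, 0.55],
    [-0.3702, 0.0226, -0.114, -4.7, 0.55]
  ]
}}

```text
t: 55.6
eef_pos: [680.2, -233.4, 522.0]
tcp_rot: [3.141, 0.0, 1.623]
ft_force: [0.8, 0.4, 0.0]
opening: 0.552
grip_force: 0.0
```

```bash
python3 hk.py
```

```text
[ 680.23616118 -233.41043712  522.04141321] [3.14128173e+00 1.81990965e-04 1.62250001e+00]
top hook [666. 135.] [24. 33.]
top hook [671. 209.] [24. 33.]
```

Call:
{"api": "carry_out", "payload": {
  "series": [
    [-0.001, -0.0003, 0.04, 0, 0.55],
    [-0.001, -0.0003, 0.08, 0, 0.55],
    [-0.001, -0.0003, 0.1, 0, 0.55],
    [-0.001, -0.0003, 0.115, 0, 0.55],
    [-0.001, -0.0003, 0.115, 0, 0.55],
    [-0.001, -0.0003, 0.115, 0, 0.55],
    [-0.001, -0.0003, 0.115, 0, 0.2],
    [-0.001, -0.0003, 0.115, 0, 0.2],
    [-0.001, -0.0003, 0.115, 0, 0.2],
    [-0.001, -0.0003, 0.115, 0, 0.2],
    [-0.001, -0.0003, 0.115, 0, 0.2],
    [-0.001, -0.0003, 0.1, 0, 0.2],
    [-0.001, -0.0003, 0.085, 0, 0.2],
    [-0.001, -0.0003, 0.065, 0, 0.2],
    [-0.001, -0.0003, 0.05, 0, 0.2],
    [-0.001, -0.0003, 0.045, 0, 0.2],
    [-0.001, -0.01, 0.045, 0, 0.2],
    [-0.001, -0.02, 0.045, 0, 0.2],
    [-0.001, -0.03, 0.045, 0, 0.2],
    [-0.001, -0.03, 0.045, 0, 0.2]
  ]
}}

```text
t: 58.15
eef_pos: [649.5, -237.2, 476.9]
tcp_rot: [-3.142, 0.0, 1.621]
ft_force: [0.5, -0.3, -0.4]
opening: 0.357
grip_force: 30.0
```

Call:
{"api": "carry_out", "payload": {
  "series": [
    [0.015, 0.0001, 0, 0, 0.2],
    [0.04, 0.0003, 0, 0, 0.2],
    [0.07, 0.0006, 0, 0, 0.2],
    [0.1, 0.0009, 0, 0, 0.2],
    [0.13, 0.0011, 0, 0, 0.2],
    [0.16, 0.0014, 0, 1, 0.2],
    [0.19, 0.0017, 0, 2, 0.2],
    [0.22, 0.002, 0, 3, 0.2],
    [0.25, 0.0022, 0, 4, 0.2],
    [0.275, 0.0024, 0, 4.7, 0.2],
    [0.294, 0.0026, 0, 4.7, 0.2],
    [0.3034, 0.0027, 0, 4.7, 0.2],
    [0.3034, 0.0027, 0, 4.7, 0.2],
    [0.3034, 0.0027, 0, 4.7, 0.2],
    [0.3034, 0.0027, 0, 4.7, 0.2]
  ]
}}

```text
t: 60.02
eef_pos: [637.7, 65.4, 476.7]
tcp_rot: [-3.142, 0.0, 1.538]
ft_force: [0.6, -0.2, -1.8]
opening: 0.356
grip_force: 30.0
```

Call:
{"api": "carry_out", "payload": {
  "series": [
    [0, 0.01, 0, 0, 0.2],
    [0, 0.02, 0, 0, 0.2],
    [0.001, 0.0293, 0, 0, 0.2],
    [0.001, 0.0293, 0, 0, 0.2],
    [0.001, 0.0293, 0.02, 0, 0.2],
    [0.001, 0.0293, 0.04, 0, 0.2],
    [0.001, 0.0293, 0.055, 0, 0.2],
    [0.001, 0.0293, 0.064, 0, 0.2],
    [0.001, 0.0293, 0.069, 0, 0.2],
    [0.001, 0.0293, 0.069, 0, 0.2],
    [0.001, 0.0293, 0.069, 0, 0.45],
    [0.001, 0.0293, 0.069, 0, 0.5],
    [0.001, 0.0293, 0.069, 0, 0.5],
    [0.001, 0.0293, 0.04, 0, 0.5],
    [0.001, 0.0293, 0, 0, 0.5],
    [0.001, 0.0293, -0.045, 0, 0.5]
  ]
}}

```text
t: 62.02
eef_pos: [666.8, 66.2, 522.7]
tcp_rot: [-3.141, 0.0, 1.539]
ft_force: [-0.2, -0.4, -0.8]
opening: 0.499
grip_force: 0.0
```

Retreat toward the robot and to the right, clear of everything, then check.

Call:
{"api": "carry_out", "payload": {
  "series": [
    [-0.05, -0.02, 0, 0, 0.5],
    [-0.1, -0.06, 0, 0, 0.5],
    [-0.15, -0.1, 0, 0, 0.5],
    [-0.2, -0.13, 0, 0, 0.5],
    [-0.25, -0.15, 0, 0, 0.5],
    [-0.3, -0.15, 0, 0, 0.5],
    [-0.35, -0.15, 0, 0, 0.5],
    [-0.4, -0.15, 0, 0, 0.5],
    [-0.4, -0.15, 0, 0, 0.5],
    [-0.4, -0.15, 0, 0, 0.5],
    [-0.4, -0.15, 0, 0, 0.5],
    [-0.4, -0.15, 0, 0, 0.5]
  ]
}}

```text
t: 63.52
eef_pos: [504.5, -328.0, 522.1]
tcp_rot: [3.141, 0.0, 1.54]
ft_force: [0.3, 0.1, 0.7]
opening: 0.498
grip_force: 0.0
```

```bash
python3 hk.py
python3 - <<'E'
from h import *
p,d=env.read_camera("scene");cv2.imwrite("pics/s7.png",cv2.resize(p[180:330,150:410,::-1],(780,450),interpolation=2))
p,d=env.read_camera("top");K,T=cal("top");W=cloud(d,K,T)
for c in("red","yellow","green","blue"):
    m=mask(p,c,110,40)&np.uint8(255*((W[...,2]>58)&(W[...,2]<76)&(W[...,1]>60)&(W[...,1]<400)))
    q=W[m>0]; print(c,len(q),np.median(q,axis=0).round(),np.percentile(q,[3,97],axis=0).round().tolist())
E
```

```text
[ 504.5186314  -327.9571637   522.11975051] [3.14111877e+00 3.74398747e-04 1.54041707e+00]
top hook [664.  64.] [24. 33.]
top hook [666. 135.] [24. 33.]
top hook [671. 209.] [24. 33.]
red 344 [433. 340.  65.] [[383.0, 323.0, 60.0], [488.0, 356.0, 71.0]]
yellow 286 [453. 107.  65.] [[395.0, 91.0, 59.0], [491.0, 131.0, 71.0]]
  return _methods._mean(a, axis=axis, dtype=dtype,
  ret = um.true_divide(
Traceback (most recent call last):
IndexError: index -1 is out of bounds for axis 0 with size 0
```

View pics/s7.png

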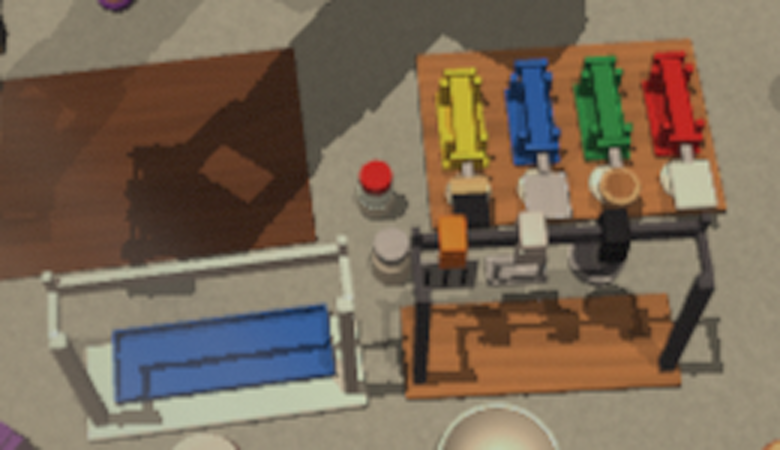

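All three hooks hang on the storage bar, at (453,240), (532,230) and (613,235). All four tools are seated and the jar and pepper pot are where they were, so I'm handing in.

```bash
python3 -c "
from cell import env
print(env.job_done())"
```

```text
the job is handed in; nothing more can be done
None
```

I handed the job in at about 64 s: the ladle, masher and turner hang on the storage rail and all four tools sit in their own coloured rests. The last images confirm this, but no verdict came back. The ladle tipped in the grip on its way over, and I re-hung it.

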